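Fill the topping mill and hold its run button at slow

TASK

Pour all six sweets from the orange cup into the clear hopper of the topping mill, then stand the empty cup upright on the blue tray and let go of it. After that press the mill's spring-loaded red run button with the fingertips and keep it held half way down (slow speed, 10 mm of its 20 mm travel, not at the stop); finish while holding it there. Leave the bottle, jar, mug, bowl and spoon where they are.

Things in the scene. Friction and masses are not known exactly. Their poses are not given: they have to be found in the camera images.
- mill: topping mill, fixed: mint-green box 200 mm deep (its x) by 320 mm wide (its y) whose flat top is 55 mm above the counter; origin on the counter under its middle; its front (crumb drawer) looks to its -x. A clear round hopper stands on the top at its +y half, the red run button at its -y half (100 mm from the middle, 175 mm from the hopper's axis)
- hopper_floor (a point): centre of the hopper's inner floor, 60 mm above the counter. The hopper is an open, upward-widening round funnel with 4 mm walls: 96 mm outside diameter at the foot, 150 mm at the rim
- hopper_rim (a point): centre of the hopper's open mouth (inside diameter about 142 mm), level with the rim, 135 mm above the counter
- run_button (a joint): travel of the spring-loaded run button, in m, growing as it is pushed straight down: 0 up, 0.010 half way (slow speed), 0.020 at its stop (fast speed). It springs back when let go. Pushing it takes about 3 N to start, 7.5 N at half way, 12.5 N at the stop (500 N/m)
- button_top (a point): centre of the button's flat top, moving with it. The button is a 42 mm round cylinder in a black collar (60 mm across, top 75 mm above the counter); its top is 97 mm above the counter when up, 87 mm at half way, 77 mm at the stop. The lower 10 mm of what shows is white, the rest red: at half way the white has just gone into the collar
- cup: loose orange plastic cup holding six sweets, 85 mm tall, outside diameter 56 mm at the foot and 69 mm at the rim, 3 mm walls, 5 mm floor; about 70 g empty; origin at the centre of its underside, z up its axis. The sweets fill its lower 45 mm
- tray: fixed low blue tray, 130 mm square, 14 mm high, 5 mm rims and 5 mm floor; origin on the counter under its middle
- ball1_center (a point): centre of one of the six smooth, hard round sweets (20 mm diameter, 10 g, cream or chocolate brown), in the cup at the start
- ball2_center (a point): centre of one of the six smooth, hard round sweets (20 mm diameter, 10 g, cream or chocolate brown), in the cup at the start
- ball3_center (a point): centre of one of the six smooth, hard round sweets (20 mm diameter, 10 g, cream or chocolate brown), in the cup at the start
- ball4_center (a point): centre of one of the six smooth, hard round sweets (20 mm diameter, 10 g, cream or chocolate brown), in the cup at the start
- ball5_center (a point): centre of one of the six smooth, hard round sweets (20 mm diameter, 10 g, cream or chocolate brown), in the cup at the start
- ball6_center (a point): centre of one of the six smooth, hard round sweets (20 mm diameter, 10 g, cream or chocolate brown), in the cup at the start
- syrup: bystander, loose: amber syrup bottle, 56 mm across, 170 mm tall; origin at the centre of its underside
- bean_jar: bystander, loose: brown jar of coffee beans with steel lid, 80 mm across, 120 mm tall; origin at the centre of its underside
- mug: bystander, loose: white mug, 80 mm across, 85 mm tall, handle at its +y; origin at the centre of its underside
- bowl: bystander, loose: blue ceramic bowl, 120 mm across, 50 mm tall; origin at the centre of its underside
- spoon: bystander, loose: wood-handled steel spoon, about 140 mm long, lying flat along its x; origin at its underside

How it is judged:
On the way, in this order (a step that is already met when the one before it is completed fails the run):
1. all six sweets are in the hopper, poured with the cup tipped by more than 40 degrees (horizontal distance between each of ball1_center, ball2_center, ball3_center, ball4_center, ball5_center, ball6_center and hopper_floor below 0.072 m and z of ball1_center in the frame of hopper_floor between 0 and 0.075 m and z of ball2_center in the frame of hopper_floor between 0 and 0.075 m and z of ball3_center in the frame of hopper_floor between 0 and 0.075 m and z of ball4_center in the frame of hopper_floor between 0 and 0.075 m and z of ball5_center in the frame of hopper_floor between 0 and 0.075 m and z of ball6_center in the frame of hopper_floor between 0 and 0.075 m and angle between cup's own z axis and vertical above 0.7 rad), for 0.1 s.
2. the empty cup stands upright on the tray, let go (angle between cup's own z axis and vertical below 0.1 rad and z of cup in the frame of tray below 0.012 m and contact force between cup and the fingers below 0.1 N and contact force between cup and tray above 0.2 N and x of cup in the frame of tray between -0.06 and 0.06 m and y of cup in the frame of tray between -0.06 and 0.06 m), for 0.2 s.
3. the fingers hold the button half way down, 6 to 14 mm, for a second (value of joint run_button between 0.006 and 0.014 m and contact force between run_button and the fingers above 2 N), for 1 s.
At the end, for the whole second after the job is handed in: All six sweets lie in the hopper below its rim; the cup stands upright (within 0.1 rad) and free on the tray floor; the fingers press the run button with more than 2 N and hold it still between 6 and 14 mm of travel through the last second (all of step 2 and all of step 3 and horizontal distance between each of ball1_center, ball2_center, ball3_center, ball4_center, ball5_center, ball6_center and hopper_floor below 0.072 m and z of ball1_center in the frame of hopper_floor between 0 and 0.075 m and z of ball2_center in the frame of hopper_floor between 0 and 0.075 m and z of ball3_center in the frame of hopper_floor between 0 and 0.075 m and z of ball4_center in the frame of hopper_floor between 0 and 0.075 m and z of ball5_center in the frame of hopper_floor between 0 and 0.075 m and z of ball6_center in the frame of hopper_floor between 0 and 0.075 m and linear speed of cup below 0.02 m/s and velocity of joint run_button between -0.005 and 0.005 m/s); the arm keeps its last pose, push and grip.
It fails at once if the syrup is shifted by more than 30 mm (distance of syrup from where it was at the start of the episode above 0.03 m).
It fails at once if the bean jar is shifted by more than 30 mm (distance of bean_jar from where it was at the start of the episode above 0.03 m).
It fails at once if the mug is shifted by more than 30 mm (distance of mug from where it was at the start of the episode above 0.03 m).
It fails at once if the bowl is shifted by more than 30 mm (distance of bowl from where it was at the start of the episode above 0.03 m).
It fails at once if the spoon is shifted by more than 30 mm (distance of spoon from where it was at the start of the episode above 0.03 m).
It also fails if it takes over 72 s, if anything falls off the work surface, if the arm or the gripper's body presses on something with over 40 N, if the wrist force passes 120 N, or if a joint passes its speed limit or range.

ROBOT

A 6-joint arm with a two-finger parallel gripper is mounted at the origin on the work surface. World frame = base frame: x ahead of the robot, y to its left, z up, the work surface at z = 0. Lengths are in m, angles in rad, forces in N, time in s.
With the tool pointing down it reaches from about 0.25 to 0.775 m from the base axis. Payload 4 kg.
Tool frame: the origin (TCP) lies midway between the tips of the shut fingers; the grasp point (between the pads) lies 19 mm behind it; z points along the fingers, y is the direction in which the jaws open and shut (so a half turn about z gives the same grasp; the last joint's range is limited). The gripper opens to 94 mm and grips with 3 to 60 N. Pads are 16 mm wide; open, the fingers measure 119 mm over their backs; the gripper's body (75 mm by 177 mm) begins 78 mm behind the grasp point.
Start: joints at [1.144, 0.087, 1.371, -0, 1.684, -0.103], TCP at [0.175, 0.521, 0.206] pointing down, gripper open.
Joint ranges: [-3.1, 3.1], [-0.76, 2.03], [0.27, 2.55], [-1.08, 4.22], [0.17, 2.65], [-2.57, 2.57]. Speed limits (rad/s): [2.79, 2.79, 3.14, 3.14, 3.14, 3.14].

INTERFACE

Orientations are given as [roll, pitch, yaw] about the fixed x, y, z axes, in that order (R = Rz(yaw) Ry(pitch) Rx(roll)).
In Python, from bench import robot, cams gives the robot as it stands.
- The arm moves only by the tool step_arm, never from a script. Its argument "plan" is a list that holds one entry, the list of rows, each a list of 5 numbers: the shift along the world's x, y, z in mm, then the turn about the world's z in rad, then the opening in per cent of the stroke, from 0 (shut) to 100 (fully open). In form: [[[tx, ty, tz, turn, fingers], ...]]. A call has 1 to 8 rows; each row is the pose to reach, as a shift and turn from the pose commanded when the call began; what a row does not reach only later rows make up. A row lasts 1/12 s, in which the tool goes at most 41.7 mm and 7.16 degrees, less where a joint would pass 70% of its speed; a pose out of reach is approached as far as the arm can. A call with a gripper value outside its range is refused whole. The fingers move at their own pace and stop on an object; the grip force is fixed at half the most. Time passes only in rows, so rows that repeat a pose let the fingers close. It gives the time, the measured TCP pose, the force and the opening at its end, in the units of the state.
- robot.get_obs(): the state, without advancing time (a new reading comes with each control period).
- cams.snapshot(name): name is "scene" or "top"; returns a dict with "frame" (400x640x3 uint8, red, green, blue), "camera_matrix" (3x3 intrinsics, pixels), "k1" (the pictures are not rectified: a ray, as slopes to the right and down, at radius r is drawn at 1 + k1 r^2 times it, then the intrinsics apply), "origin" and "attitude" of the camera in the world. Camera axes: x right, y down, z forward; pixel columns grow to the right and rows downward; lengths in m; the calibration is good to about 2 mm. A picture is of the moment at which its call begins. There is no depth.
- robot.close_job(): hands the job in, once; it reports no verdict.
The state is a dict: "time": time; "joint_positions": joint angles; "qvel": joint speeds; "joint_torque": joint torques, N m; "tool_pos": TCP position; "ee_rot": TCP orientation; "wrist_force": force on the tool from outside, world axes, zero at the start; "wrist_torque": the same for the moment, N m; "width": finger opening in m.
Only numpy, scipy, OpenCV 4.12 (cv2) and the standard library are available. Lean on these libraries where they do the work, as an engineer would, in place of code of your own. Each camera call takes 0.05 s, during which the arm holds its last target. There are 200 camera calls.

## Working session

There is one attempt and no reset: what is moved stays moved. The work goes in short steps, Python scripts to look and compute and a tool call to move; the robot and the scene stay as the last step left them, time stands still between calls to the robot, and variables do not carry over. Pictures are saved under pics/ and viewed, about 8 in all and at most 12, crops included, and the job is handed in when it is done.

Besides the shell and the picture viewer there is one more tool, called after "Emit:" as name(argument=value, ...), one argument or row to a line, values as JSON. step_arm: Moves the arm, as the interface text tells. Its arguments: {"type":"object","properties":{"plan":{"type":"array"}},"required":["plan"]}

```bash
mkdir -p pics
cat > h.py <<'E'
import numpy as np, cv2
from bench import robot, cams
from scipy.spatial.transform import Rotation
def att(s):
    A=np.array(s["attitude"],float)
    if A.shape==(3,3): return A
    return Rotation.from_euler('xyz',A).as_matrix() if A.size==3 else Rotation.from_quat(A).as_matrix()
def K(s):
    return np.array(s["camera_matrix"],float)
def px2w(s,uv,z):
    k=K(s); d=np.array([(uv[0]-k[0,2])/k[0,0],(uv[1]-k[1,2])/k[1,1]]); p=d.copy()
    for _ in range(30): p=d/(1+s["k1"]*(p@p))
    r=att(s)@np.array([p[0],p[1],1]); o=np.array(s["origin"],float)
    return o+r*(z-o[2])/r[2]
def w2px(s,P):
    q=att(s).T@(np.array(P,float)-np.array(s["origin"],float)); p=q[:2]/q[2]; p=p*(1+s["k1"]*(p@p)); k=K(s)
    return np.array([k[0,0]*p[0]+k[0,2],k[1,1]*p[1]+k[1,2]])
def snap(n,f=None,crop=None,sc=1):
    s=cams.snapshot(n); im=s["frame"][:,:,::-1]
    if f:
        if crop: im=im[crop[1]:crop[3],crop[0]:crop[2]]
        cv2.imwrite(f"pics/{f}.png",cv2.resize(im,None,fx=sc,fy=sc))
    return s
E
python3 - <<'E'
from h import *
for n in("top","scene"):
    s=snap(n,n+"0",sc=1.25); print(n,s["origin"],s["attitude"],s["k1"],K(s).tolist())
o=robot.get_obs(); print(o)
E
```

```text
top [ 0.27936085 -0.0025282   1.52662164] [-2.95886674  0.00372863 -1.58046779] -0.05511727024369734 [[428.07986632014797, 0.0, 316.49394896272474], [0.0, 428.07986632014797, 195.26733685216925], [0.0, 0.0, 1.0]]
scene [ 1.4026686  -0.38410627  1.03399676] [-2.34410116 -0.00807781  1.13838469] -0.07267730409164404 [[361.15229825298826, 0.0, 317.4533959934475], [0.0, 361.15229825298826, 194.98938717868802], [0.0, 0.0, 1.0]]
{'time': 0.1, 'joint_positions': array([ 1.14387683e+00,  8.78627640e-02,  1.37203850e+00, -1.83202188e-05,
        1.68359852e+00, -1.03108265e-01]), 'qvel': array([ 0.00158053, -0.00263038, -0.00382043, -0.00057442, -0.00030269,
        0.00072003]), 'joint_torque': array([ 1.88123828e-03, -3.41248262e+01, -3.03303695e+01,  7.20241084e-02,
        3.03705549e-02, -8.28978136e-05]), 'tool_pos': array([0.17481802, 0.52097858, 0.20446402]), 'ee_rot': array([-3.13969377e+00, -1.78181870e-04,  2.81777921e+00]), 'wrist_force': array([ 0.34736037,  0.68894084, -0.35270061]), 'wrist_torque': array([-0.01299304, -0.00496286, -0.05968293]), 'width': 0.09407747937451677}
```

View pics/top0.png

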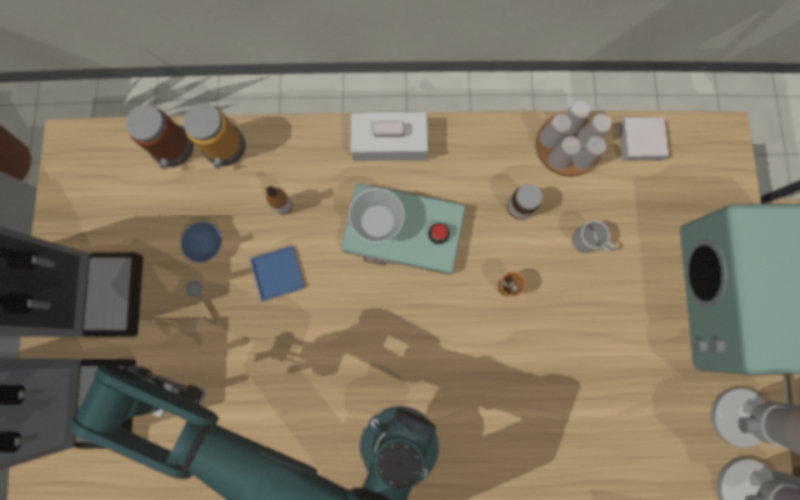

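View pics/scene0.png

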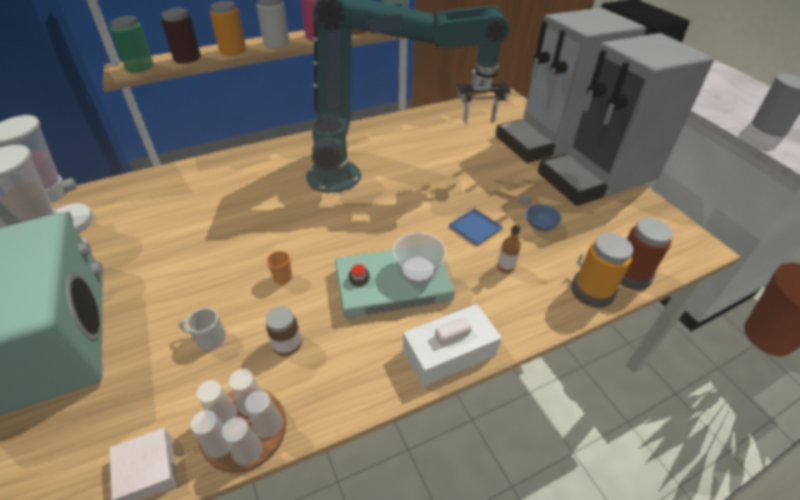

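The top view (800 px picture) shows the cup at (511,284), hopper rim at (377,213), button at (440,232), tray at (278,273), jar at (525,200), mug at (595,236), bottle at (280,200) and bowl at (201,241). Next step is segmenting and localising.

Run:
```python
from h import *
T=snap("top"); S=snap("scene")
def seg(s,lo,hi,box):
    hsv=cv2.cvtColor(s["frame"],cv2.COLOR_RGB2HSV); m=cv2.inRange(hsv,lo,hi); M=np.zeros_like(m); x0,y0,x1,y1=[int(b/1.25) for b in box]
    M[y0:y1,x0:x1]=m[y0:y1,x0:x1]; n,l,st,c=cv2.connectedComponentsWithStats(M)
    i=1+np.argmax(st[1:,4]); return c[i],st[i],(l==i)
R=lambda a:np.round(a,4).tolist()
c,st,_=seg(T,(3,120,60),(15,255,255),(490,265,535,305)); print("cup top",c,st)
print(R(px2w(T,c,.045)),R(px2w(T,c,.0)),R(px2w(T,c,.085)))
c,st,_=seg(S,(3,120,60),(15,255,255),(255,240,300,295)); print("cup scene",c,st,R(px2w(S,c,.045)))
for n,s,b in(("T",T,(425,215,455,245)),("S",S,(340,255,375,290))):
    hsv=s["frame"].copy(); r=hsv[:,:,0].astype(int)-hsv[:,:,1].astype(int); m=(r>90).astype(np.uint8); M=np.zeros_like(m);x0,y0,x1,y1=[int(v/1.25) for v in b];M[y0:y1,x0:x1]=m[y0:y1,x0:x1]
    ys,xs=np.nonzero(M); c=(xs.mean(),ys.mean()); print("button",n,len(xs),c,R(px2w(s,c,.095)))
for n,s,b in(("T",T,(245,240,312,305)),("S",S,(440,200,510,250))):
    c,st,m=seg(s,(100,90,40),(125,255,255),b); q=cv2.minAreaRect(np.argwhere(m)[:,::-1].astype(np.float32)); print("tray",n,st,R(px2w(s,c,.008)),[R(px2w(s,p,.014)[:2]) for p in cv2.boxPoints(q)])
c,st,m=seg(T,(70,25,60),(95,160,255),(335,178,472,278)); print(st)
h=cv2.convexHull(np.argwhere(m)[:,::-1].astype(np.int32)); q=cv2.minAreaRect(h); bp=cv2.boxPoints(q); P=np.array([px2w(T,p,.055)[:2] for p in bp]); print("mill",R(P),R(P.mean(0)),np.linalg.norm(np.diff(P,axis=0),axis=1))
for n,s in(("rimpx",(377,213)),("floorpx",(377,223))): print(n,R(px2w(T,np.array(s)/1.25,.135 if n[0]=='r' else .06)))
for n,p,z in(("jar lid",(528,196),.12),("mug",(594,233),.085),("bottle cap",(271,191),.17),("bottle base",(285,209),0),("bowl",(201,240),.05),("spoon",(193,289),.005)): print(n,R(px2w(T,np.array(p)/1.25,z)))
a=T["frame"][130:260,190:530,::-1]; cv2.imwrite("pics/c1.png",cv2.resize(a,None,fx=2.35,fy=2.35,interpolation=2))
```

```text
cup top [409.4484127  226.66666667] [398 218  23  19 252]
[0.4387, -0.322, 0.045] [0.4436, -0.3317, 0.0] [0.4344, -0.3134, 0.085]
cup scene [223.52102804 213.01401869] [213 200  21  28 428] [0.4291, -0.3126, 0.045]
button T 84 (np.float64(351.1904761904762), np.float64(184.5952380952381)) [0.5798, -0.1187, 0.095]
button S 65 (np.float64(286.46153846153845), np.float64(215.55384615384617)) [0.5815, -0.1168, 0.095]
tray T [ 202  198   40   41 1084] [0.4801, 0.3414, 0.008] [[0.519, 0.4165], [0.5531, 0.301], [0.4392, 0.2645], [0.4058, 0.3785]]
tray S [362 169  37  25 503] [0.4847, 0.3421, 0.008] [[0.4529, 0.2665], [0.3757, 0.3684], [0.5222, 0.4102], [0.5887, 0.3111]]
[ 274  154   97   64 2903]
mill [[0.537, 0.1509], [0.7302, 0.1129], [0.6602, -0.1958], [0.4701, -0.151]] [0.5994, -0.0208] [0.19695616 0.31653565 0.19523867]
rimpx [0.6216, 0.0491, 0.135]
floorpx [0.6112, 0.052, 0.06]
jar lid [0.6689, -0.362, 0.12]
mug [0.5713, -0.5491, 0.085]
bottle cap [0.6759, 0.3275, 0.17]
bottle base [0.67, 0.3254, 0.0]
bowl [0.5698, 0.552, 0.05]
spoon [0.4353, 0.5843, 0.005]
```

View pics/c1.png

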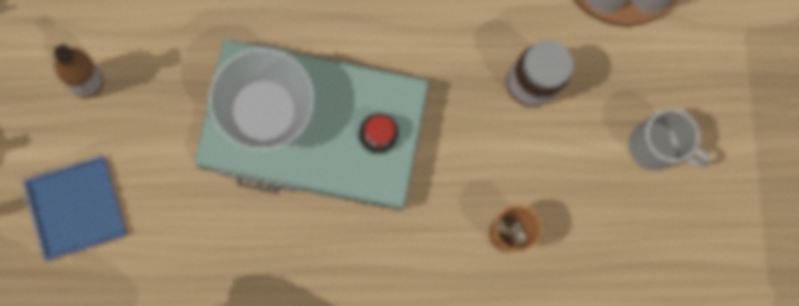

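Heights and sizes agree. The mill measures 0.197 × 0.317 m, and the button and hopper match the mill frame.

- Hopper axis: about (0.616, 0.052)
- Button: (0.580, -0.118)
- Cup: about (0.432, -0.313)
- Tray: (0.482, 0.341)

The tool can only stay vertical. I'll grip the cup across its upper part and roll it about the jaw axis, pushing its lower wall against the hopper's near rim.

Emit:
step_arm(
  plan=[
    [[12,-40,15,0.1,100],[24,-80,30,0.2,100],[36,-120,30,0.324,100],[48,-160,30,0.324,100],[60,-200,30,0.324,100],[72,-240,30,0.324,100],[84,-280,30,0.324,100],[96,-315,30,0.324,100]],
  ],
)

```text
time: 0.87
tool_pos: [0.2698, 0.2071, 0.2355]
ee_rot: [3.141, 0.001, -3.14]
wrist_force: [1.6, 0.3, -1.1]
width: 0.0938
```

Emit:
step_arm(
  plan=[
    [[12,-38,0,0,100],[24,-76,0,0,100],[36,-114,0,0,100],[48,-152,0,0,100],[60,-190,0,0,100],[72,-228,0,0,100],[84,-266,0,0,100],[96,-304,0,0,100]],
  ],
)

```text
time: 1.53
tool_pos: [0.3661, -0.0972, 0.2356]
ee_rot: [3.142, 0.001, 3.141]
wrist_force: [1.2, 0.6, 0.9]
width: 0.0943
```

Emit:
step_arm(
  plan=[
    [[12,-38,0,0,100],[24,-76,0,0,100],[36,-114,-10,0,100],[44,-152,-25,0,100],[54,-185,-45,0,100],[60,-210,-60,0,100],[65,-215,-75,0,100],[65,-215,-75,0,100]],
  ],
)

```text
time: 2.2
tool_pos: [0.4297, -0.3104, 0.1557]
ee_rot: [3.136, -0.006, 3.139]
wrist_force: [0.1, 1.0, 0.5]
width: 0.0941
```

Run:
```python
from h import *
o=robot.get_obs(); print(o["tool_pos"])
s=snap("scene"); f=s["frame"][:,:,::-1]; x0,y0,x1,y1=170,130,300,260; k=5
im=cv2.resize(f[y0:y1,x0:x1],None,fx=k,fy=k,interpolation=2)
def ring(c,r,z,col):
    p=np.array([w2px(s,(c[0]+r*np.cos(a),c[1]+r*np.sin(a),z)) for a in np.linspace(0,6.29,60)]); cv2.polylines(im,[((p-[x0,y0])*k+k/2).astype(int)],False,col,1)
ring((.432,-.313),.0345,.085,(0,255,0)); ring((.432,-.313),.028,0,(0,255,0))
ring(o["tool_pos"][:2],.004,.1557,(255,0,0))
cv2.imwrite("pics/c2.png",im)
```

```text
[ 0.42967941 -0.31040194  0.15570034]
```

View pics/c2.png

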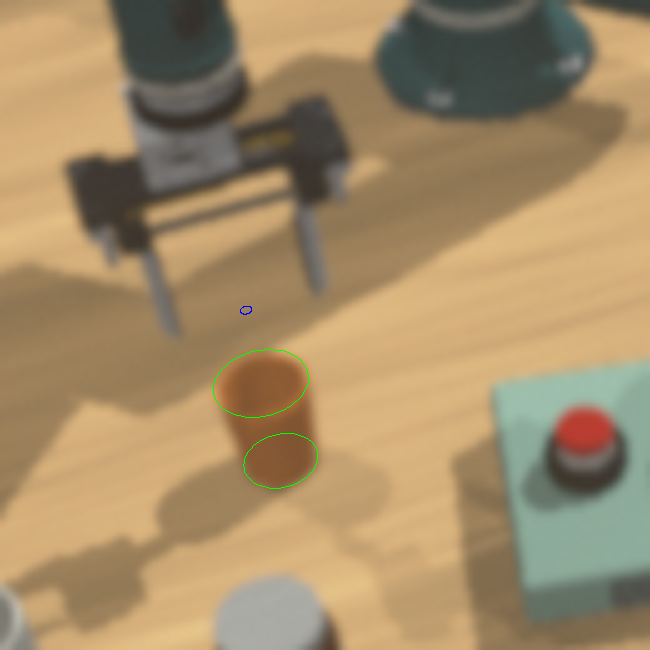

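The projected rings sit on the cup, rim (213–309, 349–417) in the crop. The cup itself appears about 1–2 mm further to +y, so it is at roughly (0.432, -0.311). Descending and gripping.

Emit:
step_arm(
  plan=[
    [[0,2,-30,0,100],[0,2,-65,0,100],[0,2,-95,0,100],[0,2,-115,0,100],[0,2,-120,0,100],[0,2,-120,0,100],[0,2,-120,0,100],[0,2,-120,0,60]],
  ],
)

```text
time: 2.92
tool_pos: [0.4327, -0.309, 0.0434]
ee_rot: [-3.138, 0.004, -3.141]
wrist_force: [-0.4, 0.2, -0.4]
width: 0.0904
```

Emit:
step_arm(
  plan=[
    [[0,0,0,0,40],[0,0,0,0,40],[0,0,0,0,40],[0,0,0,0,40],[0,0,0,0,40],[0,0,0,0,40],[0,0,0,0,40],[0,0,0,0,40]],
  ],
)

```text
time: 3.58
tool_pos: [0.4318, -0.3091, 0.0416]
ee_rot: [-3.139, 0.002, -3.142]
wrist_force: [0.1, -2.8, 5.9]
width: 0.0673
```

Emit:
step_arm(
  plan=[
    [[0,0,0,0,20],[0,0,0,0,20],[0,0,0,0,20],[0,0,10,0,20],[0,0,25,0,20],[0,0,45,0,20],[0,0,70,0,20],[0,0,70,0,20]],
  ],
)

```text
time: 4.25
tool_pos: [0.433, -0.3091, 0.1149]
ee_rot: [-3.138, 0.006, -3.141]
wrist_force: [1.2, 0.5, 0.4]
width: 0.0669
```

Run:
```python
from h import *
s=snap("scene","c3",(170,110,300,240),5); print(robot.get_obs()["tool_pos"], robot.get_obs()["wrist_force"])
```

```text
[ 0.43232129 -0.30859977  0.1125942 ] [ 0.41502236  0.30817276 -0.78271671]
```

View pics/c3.png

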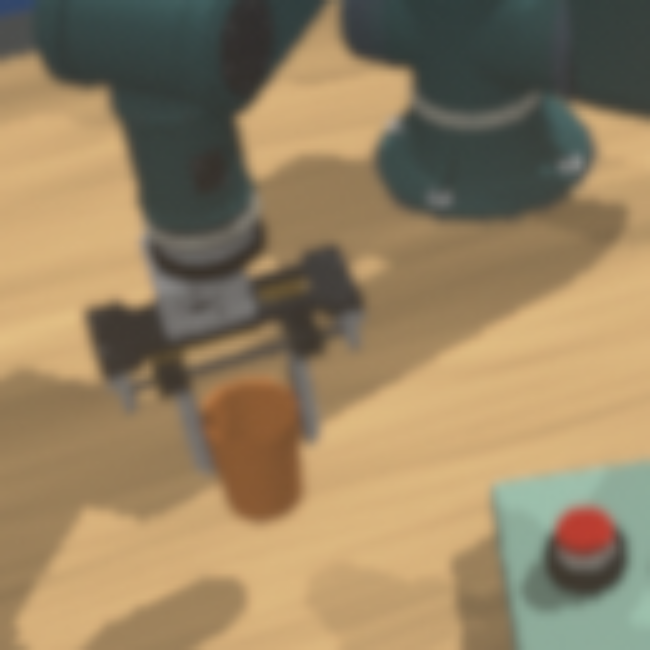

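The cup is lifted upright between the fingers, with its foot at (262,515) in the crop. Carrying it to the near side of the hopper.

Emit:
step_arm(
  plan=[
    [[2,10,15,0,20],[5,28,30,0,20],[10,55,50,0,20],[15,87,60,0,20],[20,120,65,0,20],[25,153,65,0,20],[30,186,65,0,20],[35,219,65,0,20]],
  ],
)

```text
time: 4.97
tool_pos: [0.4649, -0.0869, 0.173]
ee_rot: [3.14, -0.004, 3.142]
wrist_force: [0.8, -0.3, -1.3]
width: 0.067
```

Emit:
step_arm(
  plan=[
    [[3,33,0,0,20],[6,66,0,0,20],[9,95,-2,0,20],[12,120,-5,0,20],[15,135,-10,0,20],[18,142,-15,0,20],[18,142,-15,0,20],[18,142,-15,0,20]],
  ],
)

```text
time: 5.63
tool_pos: [0.4832, 0.0526, 0.1586]
ee_rot: [-3.141, -0.004, -3.141]
wrist_force: [-1.1, 0.2, -1.4]
width: 0.0671
```

Run:
```python
from h import *
o=robot.get_obs(); print(o["tool_pos"],o["ee_rot"])
s=snap("scene"); f=s["frame"][:,:,::-1]; x0,y0,x1,y1=250,110,410,250; k=5
im=cv2.resize(f[y0:y1,x0:x1],None,fx=k,fy=k,interpolation=2)
def ring(c,r,z,col):
    p=np.array([w2px(s,(c[0]+r*np.cos(a),c[1]+r*np.sin(a),z)) for a in np.linspace(0,6.29,60)]); cv2.polylines(im,[((p-[x0,y0])*k+k/2).astype(int)],False,col,1)
ring((.616,.052),.075,.135,(0,255,0)); ring((.616,.052),.048,.06,(0,255,0)); ring((.580,-.118),.021,.097,(255,0,0))
cv2.imwrite("pics/c4.png",cv2.resize(im,(800,700))[:600])
```

```text
[0.48316718 0.05258812 0.15858624] [-3.14110766 -0.00392129 -3.1409757 ]
```

View pics/c4.png

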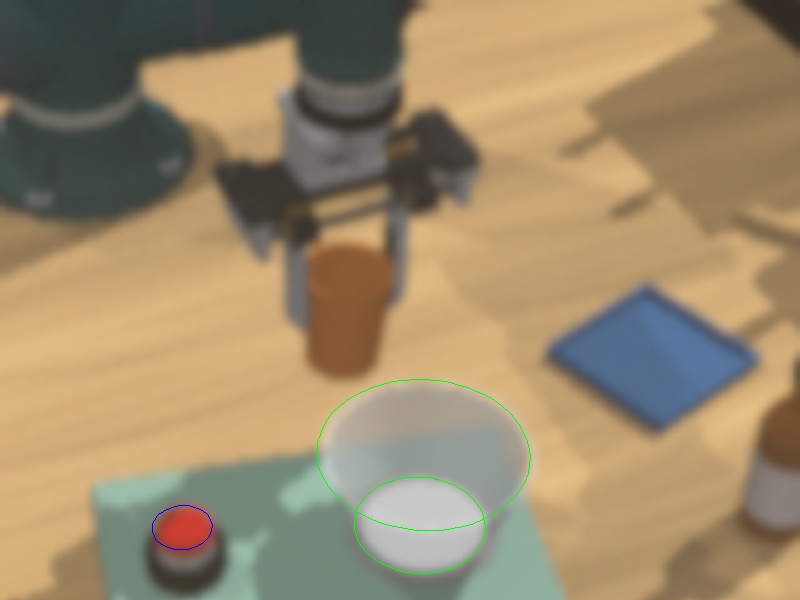

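Emit:
step_arm(
  plan=[
    [[20,0,0,0,20],[29,0,0,0,20],[35,0,3,0,20],[41,0,6,0,20],[47,0,8,0,20],[54,0,9,0,20],[60,0,9,0,20],[60,0,9,0,20]],
  ],
)

```text
time: 6.35
tool_pos: [0.5451, 0.0528, 0.1698]
ee_rot: [3.142, 0.001, -3.142]
wrist_force: [-3.0, 0.8, -0.2]
width: 0.0664
```

Run:
```python
from h import *
o=robot.get_obs(); print(o["tool_pos"],o["ee_rot"],o["wrist_force"])
snap("scene","c5",(270,110,390,220),5)
```

```text
[0.54512117 0.05280743 0.16980262] [ 3.14154629e+00  6.04371467e-04 -3.14150805e+00] [-3.04384676  0.82422069 -0.18928104]
```

View pics/c5.png

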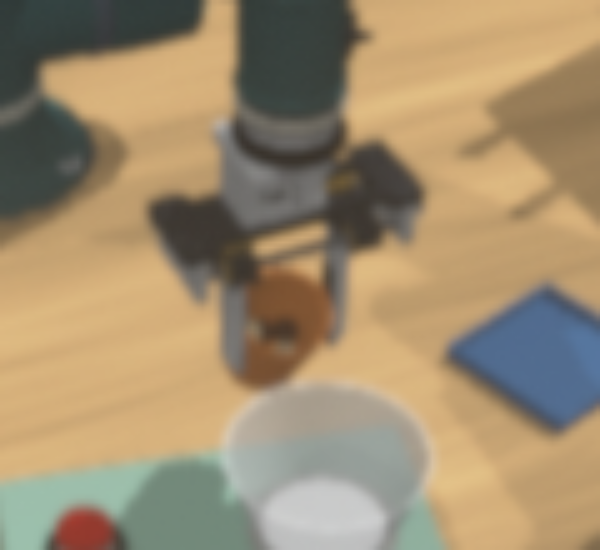

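It works: the cup has tipped about 40° between the pads, with the sweets visible inside and only 3 N at the wrist. Continuing the roll past 90°.

Emit:
step_arm(
  plan=[
    [[8,0,-1,0,20],[15,0,-3,0,20],[21,0,-5,0,20],[27,0,-9,0,20],[32,0,-13,0,20],[37,0,-18,0,20],[41,0,-23,0,20],[45,0,-31,0,20]],
  ],
)

```text
time: 7.07
tool_pos: [0.5944, 0.0527, 0.1428]
ee_rot: [-3.141, 0.014, -3.141]
wrist_force: [4.6, 0.2, 8.5]
width: 0.0665
```

Emit:
step_arm(
  plan=[
    [[2,0,-4,0,20],[3,0,-8,0,20],[3,0,-8,0,20],[3,0,-8,0,20],[4,0,-12,0,20],[4,0,-12,0,20],[4,0,-12,0,20],[4,0,-12,0,20]],
  ],
)

```text
time: 7.73
tool_pos: [0.5984, 0.0526, 0.1301]
ee_rot: [-3.141, 0.013, 3.142]
wrist_force: [4.5, -0.7, 6.4]
width: 0.0662
```

Run:
```python
from h import *
o=robot.get_obs(); print(o["tool_pos"],o["ee_rot"],o["wrist_force"])
snap("scene","c6",(270,110,390,230),5)
```

```text
[0.59840893 0.05257612 0.13008598] [-3.14121697  0.01325872  3.14154106] [ 4.45027617 -0.70694184  6.44765315]
```

View pics/c6.png

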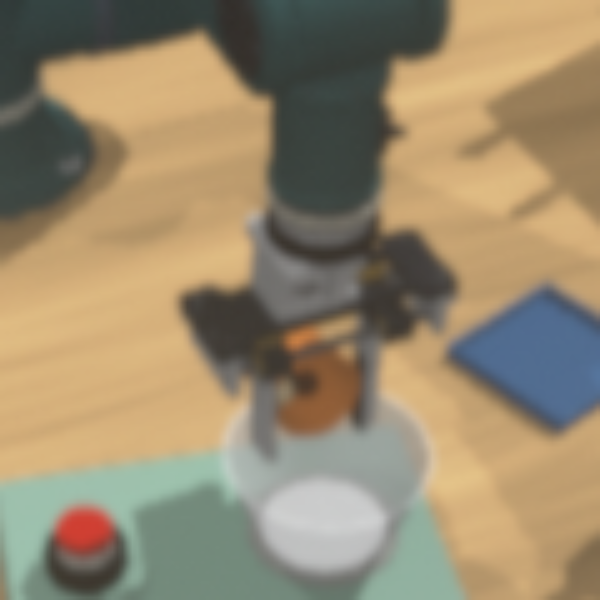

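Run:
```python
from h import *
a=snap("scene")["frame"][168:232,312:362,::-1]; b=snap("top")["frame"][140:205,270:330,::-1]
f=lambda i:cv2.resize(cv2.convertScaleAbs(i,alpha=1.3),(395,int(395*i.shape[0]/i.shape[1])),interpolation=2)
A,B=f(a),f(b); h=max(A.shape[0],B.shape[0]); im=np.zeros((h,800,3),np.uint8); im[:A.shape[0],:395]=A; im[:B.shape[0],405:]=B
cv2.imwrite("pics/c7.png",im)
```

```text
(no output)
```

View pics/c7.png

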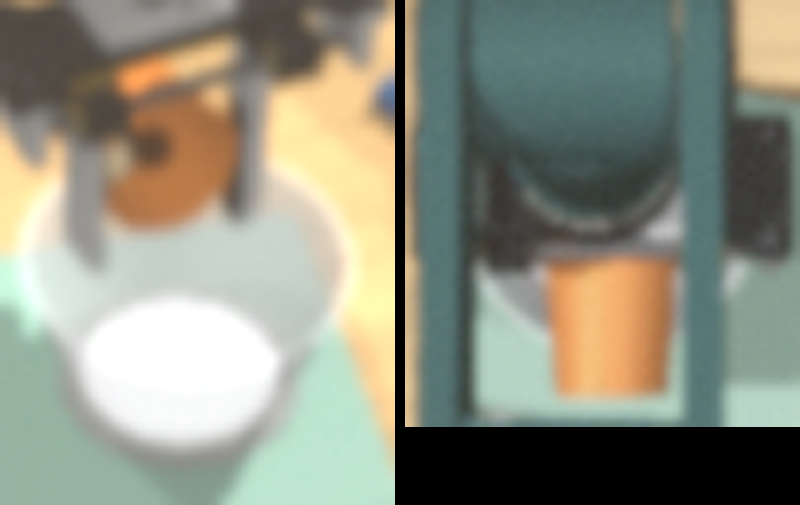

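Run:
```python
from h import *
s=snap("top"); S=snap("scene")
for r in (200.3,):
  for z in (.12,.14,.16,.18): print("foot",z,px2w(s,(301,r),z).round(4))
# predicted images of cup for tilt th with pivot at TCP+19mm
o=robot.get_obs()["tool_pos"]; piv=o+[0,0,.019]
for th in (70,80,90,100,110):
    t=np.radians(th); ax=np.array([np.sin(t),0,np.cos(t)]); up=np.array([-np.cos(t),0,np.sin(t)])
    foot=piv-.060*ax; mouth=piv+.025*ax
    print(th,"top foot up/low edge",w2px(s,foot+.028*up).round(1),w2px(s,foot-.028*up).round(1),"scene mouth up/low",w2px(S,mouth+.0345*up).round(1),w2px(S,mouth-.0345*up).round(1),"scene bottomcenter",w2px(S,foot).round(1))
for p in((320,177),(331,174),(326,197)): print(p)
```

```text
foot 0.12 [0.5228 0.052  0.12  ]
foot 0.14 [0.5193 0.0513 0.14  ]
foot 0.16 [0.5159 0.0505 0.16  ]
foot 0.18 [0.5124 0.0497 0.18  ]
70 top foot up/low edge [300.4 195.6] [301.  192.8] scene mouth up/low [334.3 187.3] [336.5 205. ] scene bottomcenter [325.2 188. ]
80 top foot up/low edge [300.3 194.3] [300.9 194.5] scene mouth up/low [335.1 189.2] [335.9 205.3] scene bottomcenter [325.  185.5]
90 top foot up/low edge [300.1 192.5] [300.8 195.6] scene mouth up/low [335.9 191.1] [335.1 205.2] scene bottomcenter [324.9 183.3]
100 top foot up/low edge [300.  190.1] [300.7 196.2] scene mouth up/low [336.6 193.2] [334.2 204.8] scene bottomcenter [325.1 181.3]
110 top foot up/low edge [299.9 187.3] [300.6 196.2] scene mouth up/low [337.2 195.3] [333.3 204. ] scene bottomcenter [325.5 179.7]
(320, 177)
(331, 174)
(326, 197)
```

The scene crop shows the mouth at (331,189) px with a brown and a cream sweet still deep inside. The top crop shows the foot's end at row 200, not the 195 I predicted. So the cup has slid in the pads and isn't tipped far enough, and I'll fit its pose from the orange masks.

```bash
cat > fit.py <<'E'
from h import *
def fit(ths,vis=None,xs=np.arange(-30,31,5),zs=np.arange(-30,41,5)):
    o=robot.get_obs()["tool_pos"]; V=[]
    for n in("scene","top"):
        s=snap(n); f=s["frame"]; hsv=cv2.cvtColor(f,cv2.COLOR_RGB2HSV)
        m=(cv2.inRange(hsv,(3,135,60),(15,255,255))>0)
        c=w2px(s,o).astype(int); w=np.zeros_like(m); w[c[1]-40:c[1]+30,c[0]-30:c[0]+30]=1; m&=w
        occ=(hsv[:,:,1]<75)&(hsv[:,:,2]<150) | ((hsv[:,:,0]>80)&(hsv[:,:,2]<130)) | (hsv[:,:,2]<70)
        V.append((s,m,occ)); print(n,"orange",m.sum(),np.argwhere(m).min(0),np.argwhere(m).max(0))
    ph=np.linspace(0,2*np.pi,40,endpoint=False); res=[]
    for th in ths:
        t=np.radians(th); ax=np.array([np.sin(t),0,np.cos(t)]); e=np.array([np.cos(t),0,-np.sin(t)]); y=np.array([0,1,0])
        for dx in xs:
            for dz in zs:
                C=o+np.array([dx,0,19+dz])/1e3   # cup mid-axis point (42.5 mm)
                cost=0
                for s,m,occ in V:
                    P=[w2px(s,C+q*ax+r*(np.cos(a)*e+np.sin(a)*y)) for q,r in((-.0425,.028),(.0425,.0345)) for a in ph]
                    h=np.zeros(m.shape,np.uint8); cv2.fillConvexPoly(h,cv2.convexHull(np.array(P,np.float32)).round().astype(np.int32),1); h=h>0
                    cost+=(m&~h).sum()+(h&~m&~occ).sum()+.15*(h&~m&occ).sum()
                res.append((round(float(cost),1),th,dx,dz))
    res.sort(); return res[:8]
E
python3 - <<'E'
from fit import *
for r in fit(range(40,131,10)): print(r)
E
```

```text
scene orange 164 [175 327] [195 340]
top orange 221 [180 293] [198 309]
(354.4, 40, np.int64(-25), np.int64(10))
(355.8, 40, np.int64(-25), np.int64(15))
(360.9, 130, np.int64(-30), np.int64(25))
(362.1, 130, np.int64(-30), np.int64(30))
(362.2, 40, np.int64(-25), np.int64(5))
(365.8, 60, np.int64(-30), np.int64(25))
(366.0, 130, np.int64(-30), np.int64(35))
(366.9, 50, np.int64(-25), np.int64(20))
```

The foot end is at x≈0.52 and nearly straight from above. That fits a cup lying near-horizontal on the rim, with the pads having slid down it. I'll lift it clear and move forward gently so all of it is over the hopper, then check the tilt with nothing touching it.

Emit:
step_arm(
  plan=[
    [[0,0,8,0,20],[0,0,18,0,20],[2,0,25,0,20],[7,0,28,0,20],[14,0,28,0,20],[20,0,28,0,20],[24,0,28,0,20],[26,0,28,0,20]],
  ],
)

```text
time: 8.75
tool_pos: [0.6196, 0.0529, 0.1533]
ee_rot: [3.142, -0.002, -3.142]
wrist_force: [-0.0, 0.2, -1.9]
width: 0.0666
```

Run:
```python
from h import *
o=robot.get_obs(); print(o["tool_pos"],o["wrist_force"])
s=snap("scene"); t=snap("top")
f=lambda im,sc:cv2.resize(im,None,fx=sc,fy=sc,interpolation=2)
def draw(s,im,x0,y0,k,th,a,dz,col):
    T=np.radians(th); ax=np.array([np.sin(T),0,np.cos(T)]); e=np.array([np.cos(T),0,-np.sin(T)]); P=o["tool_pos"]+[0,0,.019+dz]
    for q,r in((-a,.028),(.085-a,.0345)):
        p=np.array([w2px(s,P+q*ax+r*(np.cos(b)*e+np.sin(b)*np.array([0,1,0]))) for b in np.linspace(0,6.29,40)])
        cv2.polylines(im,[((p-[x0,y0]+.5)*k).astype(int)],False,col,1)
out=np.zeros((560,800,3),np.uint8)
for i,(S,x0,y0) in enumerate(((s,305,155),(t,275,140))):
    im=f(S["frame"][y0:y0+70,x0:x0+49,::-1],8)
    draw(S,im,x0,y0,8,85,.075,.018,(0,255,0)); draw(S,im,x0,y0,8,65,.070,.010,(255,0,0))
    out[:,i*400:i*400+392]=im
cv2.imwrite("pics/c8.png",out)
```

```text
[0.61958648 0.05285069 0.15334146] [-0.00943572  0.18466172 -1.86383955]
```

View pics/c8.png

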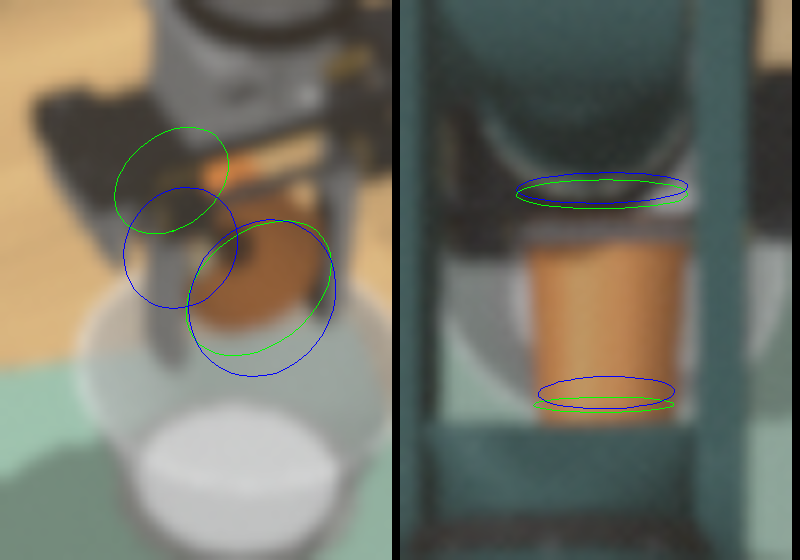

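Contact is at the cup's rim, 25 mm above the grasp point. The foot end, past crop row 425 in the top view, confirms it. With the pivot at TCP + 44 mm, the model gives θ ≈ 80° in the previous pose, which agrees with the picture, so only the path needs to go further.

Emit:
step_arm(
  plan=[
    [[-8,0,-3,0,20],[-16,0,-10,0,20],[-22,0,-20,0,20],[-20,0,-29,0,20],[-17,0,-38,0,20],[-15,0,-44,0,20],[-13,0,-50,0,20],[-12,0,-56,0,20]],
  ],
)

```text
time: 9.52
tool_pos: [0.6092, 0.0528, 0.0996]
ee_rot: [-3.142, 0.004, -3.142]
wrist_force: [3.0, -0.1, 4.4]
width: 0.0664
```

Emit:
step_arm(
  plan=[
    [[0,0,0,0,20],[0,0,0,0,20],[0,0,0,0,20],[0,0,0,0,20],[0,0,0,0,20],[0,0,0,0,20]],
  ],
)

```text
time: 10.02
tool_pos: [0.6085, 0.0528, 0.099]
ee_rot: [-3.142, 0.003, -3.141]
wrist_force: [5.4, -0.5, 3.3]
width: 0.066
```

Run:
```python
from h import *
o=robot.get_obs(); print(o["tool_pos"],o["wrist_force"])
snap("scene","c9",(290,130,380,240),5)
```

```text
[0.60845521 0.05276875 0.09901979] [ 5.41475542 -0.47603701  3.25687377]
```

View pics/c9.png

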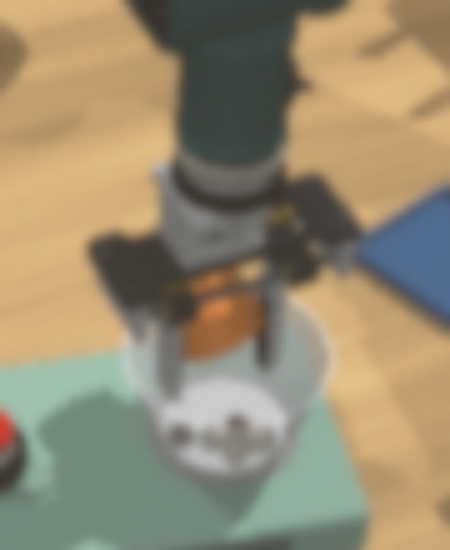

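The sweets are now in the hopper: dark ones at (180,437), (240,420) and (240,452) with cream ones between, and the cup tipped past 90°. I'll wiggle briefly to empty it, lift, retract and turn the tool half round. The foot will then face the hopper, and its rim can roll the cup upright again.

Emit:
step_arm(
  plan=[
    [[1,0,-5,0,20],[1,0,-5,0,20],[0,0,0,0,20],[1,0,-5,0,20],[1,0,-5,0,20],[1,0,-5,0,20],[0,0,10,0,20],[0,0,40,0,20]],
  ],
)

```text
time: 10.73
tool_pos: [0.6027, 0.053, 0.1321]
ee_rot: [3.141, -0.014, -3.141]
wrist_force: [0.3, 0.1, -1.2]
width: 0.0666
```

Emit:
step_arm(
  plan=[
    [[0,0,30,0,20],[0,0,60,0,20],[-30,0,70,0,20],[-65,0,70,0,20],[-100,0,70,-0.12,20],[-135,0,70,-0.24,20],[-165,0,70,-0.36,20],[-185,0,70,-0.48,20]],
  ],
)

```text
time: 11.4
tool_pos: [0.4184, 0.0531, 0.2069]
ee_rot: [-3.14, -0.004, 2.656]
wrist_force: [-0.7, -0.7, -0.5]
width: 0.0666
```

Emit:
step_arm(
  plan=[
    [[-10,0,0,-0.12,20],[-10,0,0,-0.24,20],[-10,0,0,-0.36,20],[-10,0,0,-0.48,20],[-10,0,0,-0.6,20],[-10,0,0,-0.72,20],[-10,0,0,-0.84,20],[-10,0,0,-0.96,20]],
  ],
)

```text
time: 12.07
tool_pos: [0.4108, 0.053, 0.2068]
ee_rot: [-3.137, -0.001, 1.696]
wrist_force: [0.2, -0.1, -0.7]
width: 0.0663
```

Emit:
step_arm(
  plan=[
    [[0,0,0,-0.12,20],[0,0,0,-0.24,20],[0,0,0,-0.36,20],[0,0,0,-0.48,20],[0,0,0,-0.6,20],[0,0,0,-0.72,20],[0,0,0,-0.84,20],[0,0,0,-0.96,20]],
  ],
)

```text
time: 12.73
tool_pos: [0.4108, 0.053, 0.2068]
ee_rot: [-3.139, 0.003, 0.736]
wrist_force: [-1.0, -0.3, -0.7]
width: 0.0663
```

Emit:
step_arm(
  plan=[
    [[0,0,0,-0.12,20],[0,0,0,-0.24,20],[0,0,0,-0.36,20],[0,0,0,-0.48,20],[0,0,0,-0.6,20],[0,0,0,-0.72,20],[0,0,0,-0.74,20],[0,0,0,-0.74,20]],
  ],
)

```text
time: 13.4
tool_pos: [0.4112, 0.053, 0.2073]
ee_rot: [-3.142, 0.003, 0.004]
wrist_force: [0.2, 1.0, -1.2]
width: 0.0662
```

Run:
```python
from h import *
o=robot.get_obs(); print(o["tool_pos"],o["ee_rot"],o["wrist_force"],o["joint_positions"])
s=snap("scene"); t=snap("top")
out=np.zeros((600,800,3),np.uint8); out[:,:440]=cv2.resize(s["frame"][115:235,295:383,::-1],(440,600),interpolation=2); 
out[:,450:800]=cv2.resize(t["frame"][140:260,265:335,::-1],(350,600),interpolation=2)
cv2.imwrite("pics/c10.png",out)
```

```text
[0.41123114 0.0529769  0.20727027] [-3.14155787e+00  3.12228991e-03  3.85459523e-03] [ 0.24573871  0.98237706 -1.18020919] [-8.81142165e-03 -2.17579363e-01  1.65454469e+00 -4.80865093e-06
  1.70774980e+00  1.55812972e+00]
```

View pics/c10.png

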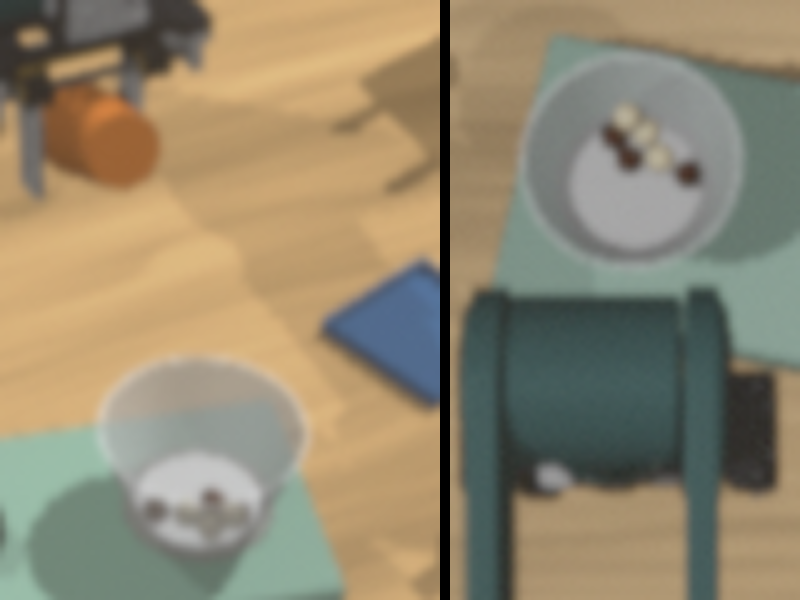

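All six sweets, three brown and three cream, lie in the hopper (top crop, around (645,145)). The cup hangs near-horizontal with its foot toward the hopper. I'll fit its tilt from the orange mask, then roll it upright.

```bash
cat > tilt.py <<'E'
from h import *
def tilt(d=(1,0),view="scene",rng=range(-30,131,3),zs=(-.01,-.005,0,.005,.01),xs=(-.01,0,.01)):
    o=robot.get_obs()["tool_pos"]; s=snap(view); hsv=cv2.cvtColor(s["frame"],cv2.COLOR_RGB2HSV)
    m=cv2.inRange(hsv,(3,145,60),(14,255,255))>0
    c=w2px(s,o+[0,0,.03]).astype(int); w=np.zeros_like(m); w[c[1]-30:c[1]+40,c[0]-35:c[0]+35]=1; m&=w
    D=np.array([d[0],d[1],0.]); Y=np.array([-d[1],d[0],0.]); Z=np.array([0,0,1.]); res=[]
    for th in rng:
      t=np.radians(th); ax=-np.sin(t)*D+np.cos(t)*Z; e=np.cos(t)*D+np.sin(t)*Z
      for dz in zs:
       for dx in xs:
        P=o+dx*D+[0,0,.044+dz]
        p=[w2px(s,P+q*ax+r*(np.cos(b)*e+np.sin(b)*Y)) for q,r in((-.085,.028),(0,.0345)) for b in np.linspace(0,6.2,32)]
        h=np.zeros(m.shape,np.uint8); cv2.fillConvexPoly(h,cv2.convexHull(np.array(p,np.float32)).round().astype(np.int32),1); h=h>0
        res.append((int((m&~h).sum()*1.+(h&~m).sum()*.5),th,dx,dz))
    res.sort(); ys,xs_=np.nonzero(m); print("orange",m.sum(),xs_.min(),xs_.max(),ys.min(),ys.max()); return res[:5]
E
python3 -c "
from tilt import *
print(*tilt(),sep='\n')"
```

```text
orange 315 305 325 132 151
(51, 120, -0.01, -0.01)
(52, 117, -0.01, -0.005)
(53, 123, 0, -0.005)
(54, 114, -0.01, 0)
(55, 120, 0, 0)
```

Emit:
step_arm(
  plan=[
    [[0,0,-40,0,20],[0,0,-80,0,20],[0,0,-120,0,20],[5,0,-138,0,20],[20,0,-138,0,20],[35,0,-138,0,20],[45,0,-137,0,20],[47,0,-130,0,20]],
  ],
)

```text
time: 14.22
tool_pos: [0.4584, 0.0528, 0.077]
ee_rot: [3.142, 0.005, 0.002]
wrist_force: [-2.7, -1.4, -3.4]
width: 0.0665
```

Emit:
step_arm(
  plan=[
    [[-1,0,11,0,20],[-1,0,22,0,20],[1,0,34,0,20],[5,0,45,0,20],[9,0,55,0,20],[9,0,55,0,20]],
  ],
)

```text
time: 14.72
tool_pos: [0.471, 0.0529, 0.1377]
ee_rot: [3.141, -0.008, 0.002]
wrist_force: [0.7, 0.2, -0.9]
width: 0.0662
```

```bash
python3 -c "
from tilt import *
o=robot.get_obs();print(o['tool_pos'],o['wrist_force'])
print(*tilt(),sep='\n')"
```

```text
[0.4710378  0.05286406 0.13765493] [ 0.65625924  0.2349796  -0.9244332 ]
orange 307 312 332 157 177
(52, 120, 0, -0.005)
(55, 117, -0.01, -0.01)
(56, 117, 0, 0)
(57, 123, 0, -0.005)
(58, 123, 0.01, 0)
```

Emit:
step_arm(
  plan=[
    [[-30,0,0,0,20],[-45,0,-30,0,20],[-45,0,-65,0,20],[-40,0,-88,0,20],[-25,0,-90,0,20],[-12,0,-90,0,20],[-4,0,-90,0,20],[0,0,-90,0,20]],
  ],
)

```text
time: 15.43
tool_pos: [0.4688, 0.0529, 0.0432]
ee_rot: [3.141, 0.001, 0.002]
wrist_force: [-0.5, 0.0, -0.6]
width: 0.0665
```

Emit:
step_arm(
  plan=[
    [[0,0,8,0,20],[0,0,16,0,20],[0,0,24,0,20]],
  ],
)

```text
time: 15.68
tool_pos: [0.4645, 0.053, 0.0666]
ee_rot: [3.142, 0.008, 0.002]
wrist_force: [-5.8, 0.1, -5.4]
width: 0.0665
```

```bash
python3 -c "
from tilt import *
o=robot.get_obs();print(o['tool_pos'],o['wrist_force'],o['wrist_torque'])
print(*tilt(),sep='\n')"
```

```text
[0.46448965 0.05301765 0.06658664] [-5.75733489  0.06366463 -5.37676567] [-0.02421732  1.42008286  0.02824906]
orange 273 281 329 172 219
(128, 126, -0.01, -0.01)
(128, 129, 0, -0.01)
(128, 129, 0, -0.005)
(129, 123, -0.01, -0.01)
(129, 129, -0.01, -0.01)
```

Emit:
step_arm(
  plan=[
    [[1,0,7,0,20],[2,0,14,0,20],[5,0,22,0,20]],
  ],
)

```text
time: 15.98
tool_pos: [0.4654, 0.0533, 0.0872]
ee_rot: [-3.141, 0.018, 0.002]
wrist_force: [-15.5, 0.2, -3.2]
width: 0.0663
```

```bash
sed -i 's/-35:c\[0\]+35/-22:c[0]+25/' tilt.py; python3 -c "
from tilt import *
o=robot.get_obs();print(o['tool_pos'],o['wrist_force'],o['wrist_torque'])
print(*tilt(),sep='\n')"
```

```text
[0.46535762 0.0532796  0.0872048 ] [-15.48768448   0.15214506  -3.21260502] [0.09920258 2.69721167 0.02312282]
orange 263 311 330 168 187
(63, 129, 0.01, -0.005)
(65, 126, 0, -0.01)
(65, 126, 0.01, -0.005)
(66, 129, 0, -0.01)
(68, 120, 0, -0.01)
```

```bash
python3 -c "
from tilt import *
for th in range(60,151,10): print(th, tilt(rng=[th],zs=(0,),xs=(0,))[0])
s=snap('scene'); o=robot.get_obs()['tool_pos']
for th in (90,105,120,135):
  t=np.radians(th); P=o+[0,0,.044]; f=P+.085*np.array([np.sin(t),0,-np.cos(t)]); print(th,w2px(s,f).round(1),w2px(s,P).round(1))
f=s['frame']; np.set_printoptions(linewidth=200)
hsv=cv2.cvtColor(f,cv2.COLOR_RGB2HSV); m=cv2.inRange(hsv,(3,145,60),(14,255,255))>0
for r in range(160,200,2): print(r,''.join('#' if m[r,c] else '.' for c in range(295,345)),)
for r in range(160,200,2): print(r,' '.join('%3d'%f[r,c,0] for c in range(304,336)))
" | grep -v orange
```

```text
60 (175, 60, 0, 0)
70 (145, 70, 0, 0)
80 (125, 80, 0, 0)
90 (99, 90, 0, 0)
100 (91, 100, 0, 0)
110 (84, 110, 0, 0)
120 (83, 120, 0, 0)
130 (113, 130, 0, 0)
140 (148, 140, 0, 0)
150 (169, 150, 0, 0)
90 [326.5 188.9] [316.8 174.8]
105 [326.3 183.9] [316.8 174.8]
120 [325.4 178.2] [316.8 174.8]
135 [323.9 172.2] [316.8 174.8]
160 ..................................................
162 ..................................................
164 ..................................................
166 ..................................................
168 .....................######.......................
170 ..................###########.....................
172 .................#############....................
174 ................###############...................
176 ................################..................
178 ................##################................
180 .................##################...............
182 ...................#################..............
184 ....................###############...............
186 ......................######......................
188 .
[... 2264 characters left out ...]
 157 152 149 151 154 157 163 167 169 170
190 209 209 208 209 209 210 211 212 212 212 213 209 201 185 168 164 168 168 163 158 152 149 146 146 148 152 157 162 165 165 166 166
192 211 212 212 212 212 213 212 212 213 214 214 215 216 213 202 186 171 161 157 155 153 153 155 158 161 164 165 165 166 166 166 167
194 213 213 213 214 214 215 215 215 215 215 215 216 214 202 191 182 178 174 172 170 169 170 169 169 168 167 166 166 165 166 167 167
196 214 214 215 215 216 215 215 215 215 216 217 215 203 190 184 182 180 179 178 176 174 172 170 168 166 164 163 160 159 158 158 158
198 214 213 214 214 214 214 214 211 210 210 211 207 193 182 178 176 174 172 170 167 165 161 158 154 152 149 148 147 146 146 146 147
```

The mask is cut off at row 184 because the foot is now behind the clear hopper wall, so the fit was biased. I'll back away and measure it free.

Emit:
step_arm(
  plan=[
    [[-20,0,0,0,20],[-45,0,15,0,20],[-58,0,45,0,20],[-60,0,80,0,20],[-60,0,110,0,20],[-60,0,115,0,20]],
  ],
)

```text
time: 17.08
tool_pos: [0.416, 0.053, 0.2127]
ee_rot: [3.141, -0.015, 0.002]
wrist_force: [0.3, 0.1, -0.1]
width: 0.0663
```

```bash
python3 -c "
from tilt import *
print(robot.get_obs()['tool_pos'])
print(*tilt(),sep='\n')
for th in range(60,141,10): print(th, tilt(rng=[th],zs=(0,),xs=(0,))[0])
" | grep -v orange
```

```text
[0.41598805 0.0529904  0.21266744]
(51, 102, -0.01, -0.005)
(54, 99, -0.01, -0.005)
(55, 105, -0.01, -0.01)
(56, 96, -0.01, -0.005)
(56, 102, -0.01, -0.01)
60 (176, 60, 0, 0)
70 (146, 70, 0, 0)
80 (104, 80, 0, 0)
90 (81, 90, 0, 0)
100 (59, 100, 0, 0)
110 (87, 110, 0, 0)
120 (142, 120, 0, 0)
130 (186, 130, 0, 0)
140 (213, 140, 0, 0)
```

Tilt is now about 100°, down from about 118°, so dragging up against the hopper wall works. Repeating.

Emit:
step_arm(
  plan=[
    [[0,0,-40,0,20],[0,0,-80,0,20],[0,0,-120,0,20],[5,0,-146,0,20],[25,0,-146,0,20],[45,0,-146,0,20],[55,0,-146,0,20],[58,0,-146,0,20]],
  ],
)

```text
time: 18.25
tool_pos: [0.4678, 0.0528, 0.0562]
ee_rot: [3.141, 0.012, 0.002]
wrist_force: [-10.5, -1.6, -2.3]
width: 0.0663
```

Emit:
step_arm(
  plan=[
    [[-3,0,12,0,20],[-6,0,21,0,20],[-8,0,30,0,20],[-8,0,38,0,20],[-8,0,46,0,20],[-8,0,54,0,20],[-8,0,62,0,20],[-8,0,70,0,20]],
  ],
)

```text
time: 18.92
tool_pos: [0.4634, 0.0529, 0.1296]
ee_rot: [3.141, -0.001, 0.002]
wrist_force: [0.3, -0.6, -0.2]
width: 0.0661
```

Emit:
step_arm(
  plan=[
    [[-20,0,10,0,20],[-40,0,40,0,20],[-50,0,70,0,20],[-50,0,76,0,20],[-50,0,76,0,20]],
  ],
)

```text
time: 19.33
tool_pos: [0.4149, 0.0529, 0.2078]
ee_rot: [3.141, -0.007, 0.002]
wrist_force: [0.8, 0.5, -1.0]
width: 0.0662
```

```bash
python3 -c "
from tilt import *
print(robot.get_obs()['tool_pos'])
print(*tilt(),sep='\n')
for th in range(10,141,10): print(th, tilt(rng=[th],zs=(0,),xs=(0,))[0][0])
" | grep -v orange
```

```text
[0.41487434 0.05291478 0.20780938]
(55, 99, -0.01, -0.005)
(57, 102, -0.01, -0.01)
(60, 96, -0.01, -0.005)
(61, 96, -0.01, 0)
(61, 102, -0.01, -0.005)
10 201
20 207
30 215
40 208
50 184
60 160
70 129
80 101
90 80
100 64
110 97
120 149
130 187
140 218
```

No change in tilt at 100°, so that contact has too little lever there. The mill's vertical front face lets the foot's lower corner, which is below the pivot, carry the push instead. I'll align with the mill and use a clear part of the front at y≈-0.07.

Emit:
step_arm(
  plan=[
    [[-8,-30,0,-0.1,20],[-18,-65,0,-0.21,20],[-23,-95,-20,-0.21,20],[-23,-102,-55,-0.21,20],[-23,-102,-95,-0.21,20],[-23,-102,-135,-0.21,20],[-23,-102,-170,-0.21,20],[-23,-102,-192,-0.21,20]],
  ],
)

```text
time: 20.75
tool_pos: [0.3875, -0.0486, 0.0088]
ee_rot: [-3.141, 0.005, -0.209]
wrist_force: [-0.5, 0.6, -0.6]
width: 0.0663
```

Emit:
step_arm(
  plan=[
    [[5,-1,-2,0,20],[11,-2,-2,0,20],[16,-3,-2,0,20],[20,-4,-2,0,20],[20,-4,-2,0,20]],
  ],
)

```text
time: 21.17
tool_pos: [0.4131, -0.0538, 0.0129]
ee_rot: [3.141, -0.005, -0.208]
wrist_force: [-0.4, -0.4, -0.9]
width: 0.0663
```

```bash
python3 -c "
from tilt import *
o=robot.get_obs();print(o['tool_pos'],o['ee_rot'],o['wrist_force'])
print(*tilt(d=(.978,-.21)),sep='\n')
"
```

```text
[ 0.41306406 -0.05380133  0.01287204] [ 3.14121824 -0.0048604  -0.20798835] [-0.39668739 -0.36891664 -0.91871193]
orange 290 279 295 182 219
(59, 123, 0, -0.01)
(62, 123, 0.01, 0)
(65, 120, 0, -0.01)
(65, 120, 0, -0.005)
(66, 120, 0.01, 0)
```

Emit:
step_arm(
  plan=[
    [[4,-1,0,0,20],[8,-2,0,0,20],[12,-3,0,0,20],[12,-3,0,0,20]],
  ],
)

```text
time: 21.55
tool_pos: [0.4141, -0.0542, 0.0078]
ee_rot: [3.142, 0.02, -0.208]
wrist_force: [-16.3, 2.3, 2.7]
width: 0.0665
```

Emit:
step_arm(
  plan=[
    [[0,0,6,0,20],[0,0,12,0,20],[0,0,18,0,20],[0,0,24,0,20]],
  ],
)

```text
time: 21.88
tool_pos: [0.4206, -0.0556, 0.0341]
ee_rot: [-3.142, 0.004, -0.208]
wrist_force: [-3.6, 1.2, -1.2]
width: 0.0655
```

Emit:
step_arm(
  plan=[
    [[1,0,6,0,20],[2,0,12,0,20],[4,-1,18,0,20],[6,-1,24,0,20]],
  ],
)

```text
time: 22.22
tool_pos: [0.4297, -0.0576, 0.0599]
ee_rot: [3.141, -0.004, -0.208]
wrist_force: [0.9, 0.4, -1.2]
width: 0.0653
```

```bash
python3 -c "
from tilt import *
o=robot.get_obs();print(o['tool_pos'],o['wrist_force'],o['wrist_torque'])
s=snap('scene'); f=s['frame']; hsv=cv2.cvtColor(f,cv2.COLOR_RGB2HSV); m=cv2.inRange(hsv,(3,145,60),(14,255,255))>0
for r in range(165,205,1): print(r,''.join('#' if m[r,c] else '.' for c in range(270,320)))
P=o['tool_pos']+[0,0,.044]; D=np.array([.978,-.21,0]);Z=np.array([0,0,1.])
for th in (60,75,90,100,110):
  t=np.radians(th); fc=P+.085*(np.sin(t)*D-np.cos(t)*Z); u=np.cos(t)*D+np.sin(t)*Z
  print(th,w2px(s,fc).round(1),'upper',w2px(s,fc+.028*u).round(1),'lower',w2px(s,fc-.028*u).round(1),'mouthup',w2px(s,P+.0345*u).round(1))
"
```

```text
[ 0.42974402 -0.05756204  0.05992003] [ 0.87275717  0.38984181 -1.2305344 ] [-0.02083863  0.18280259  0.0010556 ]
165 ..................................................
166 ..................................................
167 ..................................................
168 ..................................................
169 ..................................................
170 ..................................................
171 ..................................................
172 ..................................................
173 ..................................................
174 ..................................................
175 ...............#####..............................
176 ............##########............................
177 ...........############...........................
178 ..........##############..........................
179 .........###############..........................
180 .........###############..........................
181 .........###############..........................
182 ..........##############.......................
[... 910 characters left out ...]
#...........................
200 ................###...............................
201 ..................................................
202 ..................................................
203 ..................................................
204 ..................................................
60 [290.1 203.8] upper [290.4 201.8] lower [289.8 205.6] mouthup [286.7 179.6]
75 [290.2 201.5] upper [290.2 197.7] lower [290.2 205.2] mouthup [286.3 177.5]
90 [290.1 197.8] upper [289.7 192.3] lower [290.4 203.2] mouthup [285.9 175.7]
100 [289.8 194.7] upper [289.3 188.3] lower [290.4 201. ] mouthup [285.7 174.8]
110 [289.5 191.1] upper [288.7 184. ] lower [290.2 198.1] mouthup [285.4 174.1]
```

```bash
python3 -c "
from tilt import *
z=np.arange(-.03,.031,.005)
for th in range(0,131,10): print(th, tilt(d=(.978,-.21),rng=[th],zs=z,xs=z)[0])
"|grep -v orange
```

```text
0 (94, 0, np.float64(-0.024999999999999998), np.float64(-0.014999999999999996))
10 (92, 10, np.float64(-0.024999999999999998), np.float64(-0.004999999999999994))
20 (89, 20, np.float64(-0.019999999999999997), np.float64(0.0050000000000000044))
30 (87, 30, np.float64(-0.024999999999999998), np.float64(0.0050000000000000044))
40 (93, 40, np.float64(-0.014999999999999996), np.float64(0.02000000000000001))
50 (81, 50, np.float64(-0.014999999999999996), np.float64(0.015000000000000013))
60 (87, 60, np.float64(-0.024999999999999998), np.float64(6.938893903907228e-18))
70 (103, 70, np.float64(-0.03), np.float64(-0.009999999999999995))
80 (91, 80, np.float64(-0.03), np.float64(-0.014999999999999996))
90 (88, 90, np.float64(-0.03), np.float64(-0.014999999999999996))
100 (70, 100, np.float64(-0.024999999999999998), np.float64(-0.019999999999999997))
110 (80, 110, np.float64(-0.014999999999999996), np.float64(-0.019999999999999997))
120 (107, 120, np.float64(0.015000000000000013), np.float64(6.938893903907228e-18))
130 (147, 130, np.float64(0.0050000000000000044), np.float64(-0.004999999999999994))
```

```bash
python3 -c "
from tilt import *
o=robot.get_obs()['tool_pos']
s=snap('top'); f=s['frame']; hsv=cv2.cvtColor(f,cv2.COLOR_RGB2HSV); m=cv2.inRange(hsv,(3,145,60),(14,255,255))>0
c=w2px(s,o).astype(int); print(c)
for r in range(c[1]-40,c[1]+30,2): print(r,''.join('#' if m[r,k] else ('T' if hsv[r,k,0]>80 and hsv[r,k,2]<140 else ('k' if hsv[r,k,2]<90 else '.')) for k in range(c[0]-30,c[0]+35)))
for x in (.42,.46,.49,.52): print(x,w2px(s,(x,-.07,.1)).round(1))
"
```

```text
[333 230]
190 .........................................kk..........kkk.........
192 ..........................................kkkkkkkkkkkk...........
194 .............................................kkkkkk..............
196 .................................................................
198 ...................kTTTk.........................................
200 ..................TTTTTTk........................................
202 .................TTTTTTTTTTTTTTTTTkk.............................
204 .................TTTTTTTTTTTTTTTTTTTTTTTTkk......................
206 ................TTTTTTTTTTTTTTTTTTTTTTTTTTTTTTkTTkk..............
208 ...............TTTTTTTTTTTTTTTTTTTTTTTTTTTTTTTTTTTTTTTTTTTTkk....
210 ........kkkkkkkTTTTTTTTTTTTTTTTTTTTTTTTTTTTTTTTTTTTTTTTTTTTTk....
212 ........kkkkkTTTTTTTTTTTTTTTTTTTTTTTTTTTTTTTTTTTTTTTTTTTTTTTk....
214 ........kkkkkTTTTTTTTTTTTTTTTTTTTTTTTTTTTTTTTTTTTTTTTTTTTTTTk....
216 .......kkkkkkTTTTTTTTTTTTTTTTTTTTTTTTTTTTTTTTTTTTTTTTTTTTTTTk....
218 .......kkkkkTTTTTTTTTTTTTTTTTTTTTTTTTTTTTTTTTTTTTTTTTTTTTTTkk....
220 .......kkkkkTTTTTTTTTTTTTTTTTTTTTTTT
[... 735 characters left out ...]
.......TTTTT..................................kTTTTT............
244 ........TTTTk.................................kTTTTT.............
246 .......TTTTT..................................TTTTT..............
248 .......TTTTk.................................kTTTTT..............
250 ......TTTTk..................................TTTTT...............
252 ......TTTTk.................................kTTTTT...............
254 .....TTTTk..................................kTTTT................
256 .....TTTTk.................................kTTTTT................
258 ....TTTTk..................................kTTTT.................
0.42 [337.9 231.3]
0.46 [337.7 219.4]
0.49 [337.5 210.5]
0.52 [337.3 201.8]
```

Emit:
step_arm(
  plan=[
    [[-5,0,30,0,20],[-10,0,65,0,20],[-10,0,100,0,20],[-10,0,120,0,20],[-10,0,120,0,20]],
  ],
)

```text
time: 23.43
tool_pos: [0.4212, -0.0579, 0.1844]
ee_rot: [3.141, -0.011, -0.208]
wrist_force: [0.3, 0.1, -0.1]
width: 0.0659
```

```bash
python3 -c "
from tilt import *
o=robot.get_obs(); print(o['tool_pos'],o['width'])
z=np.arange(-.03,.031,.005)
for th in range(0,131,10): print(th, tilt(d=(.978,-.21),rng=[th],zs=z,xs=z)[0])
s=snap('scene'); c=w2px(s,o['tool_pos']+[0,0,.04]).astype(int)
cv2.imwrite('pics/c11.png',cv2.resize(s['frame'][c[1]-35:c[1]+35,c[0]-40:c[0]+40,::-1],None,fx=8,fy=8,interpolation=2))
"|grep -v orange
```

```text
[ 0.42117619 -0.05792092  0.1843949 ] 0.0658587014993782
0 (58, 0, np.float64(-0.009999999999999995), np.float64(0.0050000000000000044))
10 (57, 10, np.float64(-0.004999999999999994), np.float64(0.015000000000000013))
20 (50, 20, np.float64(-0.014999999999999996), np.float64(0.015000000000000013))
30 (49, 30, np.float64(-0.014999999999999996), np.float64(0.02000000000000001))
40 (60, 40, np.float64(-0.019999999999999997), np.float64(0.015000000000000013))
50 (52, 50, np.float64(-0.03), np.float64(0.0050000000000000044))
60 (58, 60, np.float64(-0.03), np.float64(6.938893903907228e-18))
70 (64, 70, np.float64(-0.03), np.float64(-0.004999999999999994))
80 (56, 80, np.float64(-0.019999999999999997), np.float64(6.938893903907228e-18))
90 (46, 90, np.float64(-0.03), np.float64(-0.014999999999999996))
100 (36, 100, np.float64(-0.014999999999999996), np.float64(-0.009999999999999995))
110 (59, 110, np.float64(6.938893903907228e-18), np.float64(-0.004999999999999994))
120 (99, 120, np.float64(0.015000000000000013), np.float64(6.938893903907228e-18))
130 (123, 130, np.float64(0.010000000000000009), np.float64(6.938893903907228e-18))
```

```bash
python3 -c "
from tilt import *
o=robot.get_obs()['tool_pos']; s=snap('scene'); f=s['frame']; c=w2px(s,o+[0,0,.04]).astype(int); print(c,w2px(s,o).round(1))
hsv=cv2.cvtColor(f,cv2.COLOR_RGB2HSV); m=cv2.inRange(hsv,(3,125,50),(15,255,255))>0
for r in range(c[1]-22,c[1]+28): print(r,' '.join('%3d'%f[r,k,0] if m[r,k] else ('..k' if f[r,k].max()<100 else ('..g' if hsv[r,k,1]<60 else ' . ')) for k in range(c[0]-15,c[0]+20)))
P=o+[0,0,.044]; D=np.array([.978,-.21,0]);Z=np.array([0,0,1.]);Y=np.array([.21,.978,0])
for th in (0,30,60,90,100):
  t=np.radians(th); fc=P+.085*(np.sin(t)*D-np.cos(t)*Z); u=np.cos(t)*D+np.sin(t)*Z
  print(th,'foot',w2px(s,fc).round(1),'u/l',w2px(s,fc+.028*u).round(1),w2px(s,fc-.028*u).round(1),'l/r',w2px(s,fc+.028*Y).round(1),w2px(s,fc-.028*Y).round(1),'mouth',w2px(s,P+.0345*u).round(1),w2px(s,P-.0345*u).round(1))
"
```

```text
[283 157] [284.3 165.6]
135 ..k ..k ..k ..k ..k ..k ..k ..k ..k ..k ..k ..g ..g ..g ..g ..g ..g ..g ..g ..g ..g ..g ..g ..g ..g ..g ..g ..k ..k ..k ..k ..k ..k ..k ..k
136 ..k ..k ..k ..k ..k ..k ..k ..k ..k ..k ..k ..g ..g ..g ..g ..g ..g ..g ..g ..g ..g ..g ..g ..g ..g ..g ..k ..k ..k ..k ..k ..k ..k ..k ..k
137 ..k ..k ..k ..k ..k ..k ..k ..k ..k ..k ..k ..g ..g ..g ..g ..g ..g ..k ..k ..k ..k ..k ..k ..k ..k ..k ..k ..k ..k ..k ..k ..k ..k ..k ..k
138 ..k ..k ..k ..k ..k ..k ..k ..k ..k ..k ..k ..k ..k ..k ..k ..k ..k ..k ..k ..k ..k ..k ..k ..k ..k ..k ..k ..k ..k ..k ..k ..k  .   .  ..k
139 ..k ..k ..k ..k ..k ..k ..k ..k ..k ..k ..k ..k ..k ..k ..k ..k ..k ..k ..k ..k ..k ..k ..k ..k ..k ..k ..k ..k ..k ..k ..k  .   .   .   . 
140 ..k ..k ..k ..k ..k ..k ..k ..k ..k ..k ..k ..k ..k ..k ..k ..k ..k ..k ..k ..k ..k ..k  .   .  ..k ..k ..k ..k ..k ..k ..k  .   .   .   . 
141 ..k ..k ..k ..k ..k ..k ..k ..k ..k ..k ..k ..k ..k ..k ..k ..k ..k ..k ..k ..k ..k  .   .   .  ..k ..k ..k ..k ..k ..k ..k  .   .   .   . 
142 ..k ..k ..k ..k ..k ..k ..k ..k ..k ..k ..k ..k ..k ..k ..k ..k 
[... 6023 characters left out ...]
  .   .   .   .   .   .   .   .   .   .   .   .   .   .   .   .   .   .   .   .   .   .   .   .   . 
0 foot [284.9 174. ] u/l [286.1 178.9] [283.8 169.3] l/r [292.2 173. ] [277.6 175.1] mouth [285.1 162.2] [282.2 150.6]
30 foot [286.6 179.1] u/l [287.4 180.6] [285.7 177.7] l/r [294.1 178. ] [279.  180.2] mouth [284.7 157.5] [282.7 155. ]
60 foot [287.5 178.3] u/l [287.8 175.7] [287.2 180.8] l/r [295.3 177.2] [279.7 179.4] mouth [283.9 152.5] [283.4 159.8]
90 foot [287.4 171.2] u/l [287.  164.9] [287.8 177.3] l/r [295.4 170.1] [279.4 172.3] mouth [283.1 148.6] [284.2 163.7]
100 foot [287.2 167.7] u/l [286.5 160.5] [287.8 174.7] l/r [295.2 166.6] [279.  168.8] mouth [282.9 147.7] [284.4 164.6]
```

The pixel rows are informative. The shaded foot disk spans only rows 168–175.5 with the sunlit wall above it, which means θ≈70° and the cup shifted about 15 mm in the pads. The mill front edge works, so I'll continue rolling over it with the contact on the lower half of the foot.

Emit:
step_arm(
  plan=[
    [[-5,1,-30,0,20],[-9,2,-70,0,20],[-9,2,-105,0,20],[-9,2,-130,0,20],[0,0,-132,0,20],[8,-2,-132,0,20],[13,-3,-132,0,20],[13,-3,-132,0,20]],
  ],
)

```text
time: 24.9
tool_pos: [0.4273, -0.0592, 0.048]
ee_rot: [3.142, 0.013, -0.208]
wrist_force: [-17.2, 4.6, 8.8]
width: 0.0654
```

Emit:
step_arm(
  plan=[
    [[3,-1,4,0,20],[7,-1,9,0,20],[11,-2,13,0,20],[15,-3,16,0,20]],
  ],
)

```text
time: 25.23
tool_pos: [0.4483, -0.0635, 0.0656]
ee_rot: [3.142, -0.003, -0.208]
wrist_force: [-4.5, 1.1, 1.8]
width: 0.0649
```

Emit:
step_arm(
  plan=[
    [[5,-1,1,0,20],[13,-3,2,0,20],[21,-4,4,0,20],[28,-6,6,0,20],[28,-6,6,0,20]],
  ],
)

```text
time: 25.65
tool_pos: [0.4794, -0.0702, 0.0742]
ee_rot: [-3.142, -0.011, -0.208]
wrist_force: [-3.7, 0.8, 13.0]
width: 0.0641
```

```bash
cat > dump.py <<'E'
from tilt import *
def dump(d=(.978,-.21),hs=(.06,.07),ths=(0,15,30,45,60),rows=(-15,28)):
    o=robot.get_obs(); print(o['tool_pos'],o['wrist_force'],o['width']); o=o['tool_pos']
    s=snap('scene'); f=s['frame']; c=w2px(s,o+[0,0,.02]).astype(int)
    hsv=cv2.cvtColor(f,cv2.COLOR_RGB2HSV); m=cv2.inRange(hsv,(3,125,50),(15,255,255))>0
    print('col0',c[0]-12)
    for r in range(c[1]+rows[0],c[1]+rows[1]): print(r,''.join('%3d'%(f[r,k,0]//10) if m[r,k] else '  .' for k in range(c[0]-12,c[0]+16)))
    D=np.array([d[0],d[1],0]);Z=np.array([0,0,1.]);P=o+[0,0,.044]
    for h in hs:
      for th in ths:
        t=np.radians(th); ax=-np.sin(t)*D+np.cos(t)*Z; u=np.cos(t)*D+np.sin(t)*Z; F=P-h*ax; M=F+.085*ax
        print(h,th,'foot u/l',w2px(s,F+.028*u).round(1),w2px(s,F-.028*u).round(1),'mouth',w2px(s,M+.0345*u).round(1),w2px(s,M-.0345*u).round(1))
E
python3 -c "
from dump import *
dump()"
```

```text
[ 0.47939843 -0.07021572  0.07421768] [-3.69419568  0.82081732 12.95898627] 0.06413586208294032
col0 276
178   .  .  .  .  .  .  .  .  .  .  .  .  .  .  .  .  .  .  .  .  .  .  .  .  .  .  .  .
179   .  .  .  .  .  .  .  .  .  .  .  .  .  .  .  .  .  .  .  .  .  .  .  .  .  .  .  .
180   .  .  .  .  .  .  .  .  .  .  .  .  .  . 12 12 13 13 13  .  .  .  .  .  .  .  .  .
181   .  .  .  .  .  . 13 13 14 14 14 14 14 14 14 14 14 14 13 13  .  .  .  .  .  .  .  .
182   .  .  .  . 13 14 15 16 16 16 16 16 15 15 15 15 14 14 13 12  .  .  .  .  .  .  .  .
183   .  .  . 11 14 15 15 16 16 16 16 15 15 15 15 14 14 13 12 11  .  .  .  .  .  .  .  .
184   .  .  .  . 13 14 15 15 15 15 15 15 15 14 14 14 14 13 12 11  .  .  .  .  .  .  .  .
185   .  .  .  . 13 14 14 14 14 14 15 14 14 14 14 14 14 13 12 11  .  .  .  .  .  .  .  .
186   .  .  .  . 12 13 14 14 14 14 14 14 14 14 14 14 14 13 12 11  .  .  .  .  .  .  .  .
187   .  .  .  . 12 13 14 14 14 14 14 14 14 14 14 14 13 13 12 11  .  .  .  .  .  .  .  .
188   .  .  .  . 12 13 14 14 14 14 14 14 14 14 14 14 14 13 13 11  .  .  .  .  .  .  .  .
189   .  .  .  .
[... 2919 characters left out ...]
oot u/l [290.4 206.5] [288.2 199.2] mouth [288.6 187.2] [285.9 178.7]
0.06 30 foot u/l [290.8 206.3] [289.  202.5] mouth [288.1 184.2] [286.  180.4]
0.06 45 foot u/l [291.  204.9] [289.6 204.9] mouth [287.6 181.6] [286.1 182.7]
0.06 60 foot u/l [290.9 202.4] [290.2 206.3] mouth [287.1 179.5] [286.4 185.3]
0.07 0 foot u/l [290.  207.3] [287.6 197.1] mouth [289.2 192.2] [286.2 179.7]
0.07 15 foot u/l [290.6 208.8] [288.4 201.4] mouth [288.9 189.6] [286.2 181.1]
0.07 30 foot u/l [291.1 208.9] [289.3 205. ] mouth [288.5 186.9] [286.3 183. ]
0.07 45 foot u/l [291.4 207.7] [290.  207.5] mouth [288.  184.3] [286.5 185.3]
0.07 60 foot u/l [291.4 205.1] [290.7 208.9] mouth [287.5 182.1] [286.9 187.8]
```

Force is now nearly vertical at 13 N and the foot bottom is at row 204, so the tilt is about 15–20°. I'll slide it on so the foot presses flat on the mill's top.

Emit:
step_arm(
  plan=[
    [[8,-2,0,0,20],[16,-3,0,0,20],[24,-5,0,0,20],[30,-6,-1,0,20],[34,-7,-3,0,20],[36,-8,-5,0,20],[36,-8,-7,0,20],[36,-8,-7,0,20]],
  ],
)

```text
time: 26.37
tool_pos: [0.5199, -0.0795, 0.0699]
ee_rot: [3.141, -0.023, -0.208]
wrist_force: [4.8, -0.6, 14.0]
width: 0.0559
```

```bash
python3 -c "
from dump import *
dump(ths=(0,10,20),rows=(-15,22))"
```

```text
[ 0.51985919 -0.07952988  0.06990778] [ 4.84160404 -0.62305444 14.00566335] 0.055915614270218295
col0 277
187   .  .  .  .  . 11 12 11  .  .  .  .  .  .  .  .  .  .  .  .  .  .  .  .  .  .  .  .
188   .  .  .  .  .  .  .  .  .  .  .  .  .  .  .  .  .  .  .  .  .  .  .  .  .  .  .  .
189   .  .  .  .  .  .  .  .  .  .  .  .  . 11 12 12 12 12 12 12  .  .  .  .  .  .  .  .
190   .  .  .  .  .  .  . 11 11 12 12 12 13 13 13 13 13 13 13 12  .  .  .  .  .  .  .  .
191   .  .  .  .  . 11 12 13 13 13 13 13 14 13 13 13 13 13 12 11  .  .  .  .  .  .  .  .
192   .  .  .  .  . 11 13 13 13 14 14 14 14 13 13 13 13 13 12 11  .  .  .  .  .  .  .  .
193   .  .  .  .  .  . 13 13 13 14 14 14 14 13 13 13 13 12 12 11  .  .  .  .  .  .  .  .
194   .  .  .  .  .  . 12 13 13 13 13 13 13 13 13 13 13 12 12 11  .  .  .  .  .  .  .  .
195   .  .  .  .  .  . 12 13 13 13 13 13 13 13 13 13 13 12 12 11  .  .  .  .  .  .  .  .
196   .  .  .  .  .  . 12 13 13 13 13 13 13 13 13 13 13 12 12 11  .  .  .  .  .  .  .  .
197   .  .  .  .  .  . 12 13 13 13 13 13 13 13 13 13 13 12 12 11  .  .  .  .  .  .  .  .
198   .  .  .  
[... 2070 characters left out ...]
 .  .  .  .  .  .  .  .  .  .  .  .  .  .  .  .  .
222   .  .  .  .  .  .  .  .  .  .  .  .  .  .  .  .  .  .  .  .  .  .  .  .  .  .  .  .
223   .  .  .  .  .  .  .  .  .  .  .  .  .  .  .  .  .  .  .  .  .  .  .  .  .  .  .  .
0.06 0 foot u/l [291.6 214.2] [289.1 203.6] mouth [290.9 199.1] [287.7 186. ]
0.06 10 foot u/l [292.  215.1] [289.6 206.3] mouth [290.6 197. ] [287.6 186.6]
0.06 20 foot u/l [292.3 215.5] [290.2 208.8] mouth [290.3 195. ] [287.6 187.5]
0.07 0 foot u/l [291.7 216.1] [289.2 205.4] mouth [291.  201.1] [287.9 188. ]
0.07 10 foot u/l [292.2 217.3] [289.8 208.5] mouth [290.8 199.4] [287.8 188.9]
0.07 20 foot u/l [292.6 217.9] [290.4 211.2] mouth [290.5 197.5] [287.9 190. ]
```

```bash
python3 -c "
from dump import *
s=snap('scene')
for z in (.0,.04,.055,.07): p=px2w(s,(288.3,209),z); print(z,p.round(4),'d',p[0]*.978-p[1]*.21)
D=np.array([.978,-.21,0]);Y=np.array([.21,.978,0])
o=robot.get_obs()['tool_pos']
for back in (0,.01,.016,.025):
  c=np.array([o[0],o[1],0])-back*D
  for z in (.03,.055): 
    R=np.array([w2px(s,c+[0,0,z]+.028*(np.cos(a)*D+np.sin(a)*Y)) for a in np.linspace(0,6.28,60)]); T=np.array([w2px(s,c+[0,0,z+.085]+.0345*(np.cos(a)*D+np.sin(a)*Y)) for a in np.linspace(0,6.28,60)])
    print(back,z,'foot rows',R[:,1].min().round(1),R[:,1].max().round(1),'cols',R[:,0].min().round(1),R[:,0].max().round(1),'mouth rows',T[:,1].min().round(1),T[:,1].max().round(1),T[:,0].min().round(1),T[:,0].max().round(1))
"
```

```text
0.0 [ 0.4688 -0.0704  0.    ] d 0.4732903789393041
0.04 [ 0.5049 -0.0826  0.04  ] d 0.511169872282735
0.055 [ 0.5185 -0.0871  0.055 ] d 0.5253746822865216
0.07 [ 0.532  -0.0917  0.07  ] d 0.5395794922903082
0 0.03 foot rows 207.8 218.7 cols 283.2 298.0 mouth rows 190.6 204.0 280.0 299.1
0 0.055 foot rows 203.3 214.2 cols 282.8 297.8 mouth rows 185.7 199.1 279.6 298.9
0.01 0.03 foot rows 206.0 216.8 cols 282.8 297.5 mouth rows 188.8 202.1 279.6 298.6
0.01 0.055 foot rows 201.4 212.2 cols 282.4 297.3 mouth rows 183.8 197.1 279.2 298.4
0.016 0.03 foot rows 204.9 215.6 cols 282.6 297.3 mouth rows 187.7 200.9 279.4 298.3
0.016 0.055 foot rows 200.4 211.0 cols 282.2 297.1 mouth rows 182.8 195.9 278.9 298.1
0.025 0.03 foot rows 203.3 213.9 cols 282.2 296.8 mouth rows 186.1 199.2 279.0 297.9
0.025 0.055 foot rows 198.7 209.3 cols 281.8 296.6 mouth rows 181.2 194.2 278.6 297.7
```

The width has dropped to 56 mm, so the pads have moved ahead of the cup's axis while the foot dragged. The cup now leans about 10° the other way on its front corner. Pressing straight down should rock it flat.

Emit:
step_arm(
  plan=[
    [[0,0,-3,0,20],[0,0,-6,0,20],[0,0,-8,0,20],[0,0,-8,0,20]],
  ],
)

```text
time: 26.8
tool_pos: [0.525, -0.0807, 0.0672]
ee_rot: [3.141, -0.036, -0.208]
wrist_force: [8.3, -1.2, 26.1]
width: 0.0507
```

```bash
python3 -c "
from dump import *
o=robot.get_obs(); print(o['tool_pos'],o['wrist_force'],o['wrist_torque'],o['width'])
s=snap('scene'); f=s['frame']; hsv=cv2.cvtColor(f,cv2.COLOR_RGB2HSV); m=cv2.inRange(hsv,(3,125,50),(15,255,255))>0
for r in range(175,212): print(r,''.join('%3d'%(f[r,k,0]//10) if m[r,k] else ('  k' if f[r,k].max()<95 else ('  g' if hsv[r,k,1]<60 else '  .')) for k in range(268,308)))
"
```

```text
[ 0.52496405 -0.08065836  0.06722416] [ 8.28164138 -1.23217782 26.07914525] [-0.04398955 -0.94114078  0.03118405] 0.050731303486380816
175   .  .  .  .  .  .  .  .  .  .  .  .  .  .  .  g  g  g  g  g  g  g  g  g  g  g  g  g  g  g  g  g  g  k  k  k  k  k  k  k
176   .  .  .  .  .  .  .  .  .  .  .  .  .  .  .  k  g  g  g  g  g  g  g  g  g  g  g  g  g  g  g  g  g  k  k  k  k  k  k  k
177   k  k  .  .  .  .  .  .  .  k  k  k  k  k  k  k  g  g  g  g  g  g  g  g  g  g  g  g  g  g  g  g  g  k  k  k  k  k  k  k
178   k  k  k  k  k  k  k  k  k  k  k  k  k  k  k  k  k  g  g  g  g  g  g  g  g  g  g  g  g  g  g  g  g  g  k  k  k  k  k  k
179   k  k  k  k  .  .  k  k  k  k  k  k  k  k  k  k  k  g  g  g  g  g  g  g  g  g  g  g  g  g  g  g  g  g  k  k  k  k  k  k
180   k  k  k  .  .  .  .  k  k  k  k  k  k  k  k  k  k  g  g  g  g  g  g  g  g  g  g  g  g  g  g  g  g  k  k  k  k  k  k  k
181   k  k  k  .  .  .  .  k  k  k  k  k  k  k  k  k  k  g  g  g  g  g  g  g  g  g  g  g  g  g  k  k  k  k  k  k  k  k  k  k
182   k  k  k  k  .  .  .  k  k  k  k  k  k  k  k  k  k  g  g  g  g  g  g  k  k  k  k  k  
[... 2959 characters left out ...]
  g  . 12 13 13 13 13 13 13 13 12 12 12  .  g  g  g  g  g  g  g  g  g  g  g
207   .  g  g  g  g  g  g  g  g  g  g  g  g  g  g  g  . 12 13 13 13 13 13 13 13 12 12  .  g  g  g  g  g  g  g  g  g  g  g  g
208   g  g  g  g  g  g  g  g  g  g  g  g  g  g  g  g  . 12 13 13 13 13 13 13 12  .  .  .  g  g  g  g  g  g  g  g  g  g  g  g
209   g  g  g  g  g  g  g  g  g  g  g  g  g  g  g  g  g  .  . 13 13 13 13  .  .  .  g  g  g  g  g  g  g  g  g  g  g  g  g  g
210   .  g  g  g  g  g  g  g  g  g  g  g  g  g  g  g  g  .  .  .  .  .  .  .  g  g  g  g  g  g  g  g  g  g  g  g  g  g  g  g
211   .  g  g  g  g  g  g  g  g  g  g  g  g  g  g  g  .  .  .  .  .  .  .  g  g  g  g  g  g  g  g  g  g  g  g  g  g  g  g  g
```

Emit:
step_arm(
  plan=[
    [[0,0,3,0,100],[0,0,6,0,100],[0,0,8,0,100],[0,0,8,0,100],[0,0,8,0,100],[0,0,8,0,100]],
  ],
)

```text
time: 27.35
tool_pos: [0.5095, -0.0769, 0.0604]
ee_rot: [-3.142, 0.002, -0.208]
wrist_force: [0.1, -0.2, 0.1]
width: 0.0873
```

```bash
python3 -c "
from dump import *
o=robot.get_obs(); print(o['tool_pos'],o['wrist_force'],o['width'])
s=snap('scene'); f=s['frame']; hsv=cv2.cvtColor(f,cv2.COLOR_RGB2HSV); m=cv2.inRange(hsv,(3,125,50),(15,255,255))>0
for r in range(178,216): print(r,''.join('%3d'%(f[r,k,0]//10) if m[r,k] else ('  k' if f[r,k].max()<95 else ('  g' if hsv[r,k,1]<60 else '  .')) for k in range(268,308)))
"
```

```text
[ 0.50947432 -0.07692244  0.06038884] [ 0.14493281 -0.18917559  0.07126118] 0.08734791906246521
178   k  k  k  k  k  k  k  .  .  .  .  .  .  .  k  k  g  g  g  g  g  g  g  g  g  g  g  g  g  g  g  g  g  k  k  k  k  k  k  k
179   k  k  k  k  k  k  k  .  .  .  .  .  .  .  k  k  k  g  g  g  g  g  g  g  g  g  g  g  g  g  g  g  g  k  k  k  k  k  k  k
180   k  k  k  k  k  k  k  .  .  .  .  .  .  g  k  k  k  g  g  g  g  g  g  g  g  g  g  g  g  g  g  g  k  k  k  k  k  k  k  k
181   k  k  k  k  k  k  k  k  g  g  .  g  g  k  k  k  k  g  g  g  g  g  g  g  g  g  g  g  g  k  k  k  k  k  k  k  k  k  k  k
182   k  k  k  k  k  k  k  k  k  g  .  k  k  k  k  k  k  k  g  k  k  k  k  k  k  k  k  .  .  .  .  .  .  k  k  k  k  k  k  k
183   k  k  k  k  k  k  k  k  k  k  k  k  k  k  k  k  k  k  k  k  k  k  k  k  k  .  .  .  .  .  .  .  .  .  k  k  k  k  k  k
184   k  k  k  k  k  k  k  k  k  k  k  k  k  k  k  k  k  k  k  k  k  . 10 10 11 11 13 15  .  .  .  .  .  .  k  k  k  k  k  k
185   k  k  k  k  k  k  k  k  k  k  k  .  . 10  9  9  9 10 10 11 11 12 12 12 12 12 13 15 16  .  .  .  .  .  k  k  k  k  k  k
186 
[... 3045 characters left out ...]
  g  g  .  .  .  .  .  .  .  g  g  g  g  g  g  g  g  g  g  g  g  g  g  g  g
211   .  g  g  g  g  g  g  g  g  g  g  g  g  g  g  g  .  . 13 12  .  .  .  g  g  g  g  g  g  g  g  g  g  g  g  g  g  g  g  g
212   .  g  g  g  g  g  g  g  g  g  g  g  g  g  .  . 14 15 15 15 13 13  .  .  g  g  g  g  g  g  g  g  g  g  g  g  g  g  g  g
213   .  g  g  g  g  g  g  g  g  g  g  g  g  . 14 15 16  . 17 16 16 15 14  .  g  g  g  g  g  g  g  g  g  g  g  g  g  g  g  g
214   .  g  g  g  g  g  g  g  g  g  g  g  g  . 17 17  .  .  .  . 17 17 16 15  .  g  g  g  g  g  g  g  g  g  g  g  g  g  g  g
215   .  g  g  g  g  g  g  g  g  g  g  g  . 16 18 18 18  .  .  . 18 18 17 16 13  g  g  g  g  g  g  g  g  g  g  g  g  g  g  g
```

The cup stands free and upright on the mill's front strip: mouth at cols 280–297, foot bottom at row 209, symmetric taper, all matching the upright prediction. Re-gripping it centrally.

Emit:
step_arm(
  plan=[
    [[-6,1,14,0,100],[-13,3,28,0,100],[-15,3,34,0,100],[-15,3,34,0,100],[-15,3,34,0,60],[-15,3,34,0,40],[-15,3,34,0,20],[-15,3,34,0,20]],
  ],
)

```text
time: 28.07
tool_pos: [0.4948, -0.074, 0.0946]
ee_rot: [-3.142, 0.002, -0.208]
wrist_force: [0.3, 0.7, 0.2]
width: 0.071
```

Emit:
step_arm(
  plan=[
    [[0,0,0,0,20],[0,0,0,0,20],[0,0,0,0,20],[0,0,0,0,20],[0,0,6,0,20],[0,0,12,0,20],[0,0,20,0,20],[0,0,20,0,20]],
  ],
)

```text
time: 28.73
tool_pos: [0.4966, -0.0745, 0.1182]
ee_rot: [3.141, -0.005, -0.208]
wrist_force: [0.8, -0.7, 0.4]
width: 0.0664
```

```bash
python3 -c "
from dump import *
dump(hs=(.085,),ths=(-15,0,15),rows=(-12,20))"
```

```text
[ 0.49663397 -0.07447958  0.11820071] [ 0.81246578 -0.65659333  0.42539412] 0.06640716878251808
col0 276
176   .  .  .  .  .  .  .  .  .  .  .  .  .  .  .  .  .  .  .  .  .  .  .  .  .  .  .  .
177   .  .  .  .  .  .  .  .  .  .  .  .  .  .  .  .  .  .  .  .  .  .  .  .  .  .  .  .
178   .  .  .  .  .  .  .  .  . 19 19 18 18 18 18 19 19  .  .  .  .  .  .  .  .  .  .  .
179   .  .  .  .  .  .  . 19 18 17 16 16 15 15 16 16 17 18 19  .  .  .  .  .  .  .  .  .
180   .  .  .  .  . 20 18 16 15 14 14 14 14 14 14 14 15 15 16 17 16  .  .  .  .  .  .  .
181   .  .  .  . 19 18 16 14 13 13 13 13 13 13 14 13 13 14 14 15 14  .  .  .  .  .  .  .
182   .  .  .  . 17 16 14 13 13 13 13 13 13 13 13 13 13 13 13 14 13  .  .  .  .  .  .  .
183   .  .  .  . 15 15 14 13 13 13 13 13 13 13 13 13 13 13 13 13 13  .  .  .  .  .  .  .
184   .  .  .  . 14 14 14 13 13 13 13 13 13 13 13 13 13 13 13 13 13 12  .  .  .  .  .  .
185   .  .  .  . 14 14 13 13 13 13 13 13 13 13 13 13 13 13 13 13 13 12  .  .  .  .  .  .
186   .  .  .  . 14 14 13 13 13 13 13 13 13 13 13 13 13 13 13 13 13 12  .  .  .  .  .  .
187   .  .  .  .
[... 1392 characters left out ...]
  .  .  .  .  .
203   .  .  .  .  .  .  .  . 13 13 13 13 13 13 13 13 12 12  .  .  .  .  .  .  .  .  .  .
204   .  .  .  .  .  .  .  .  .  . 13 13 13 13 13 12  .  .  .  .  .  .  .  .  .  .  .  .
205   .  .  .  .  .  .  .  .  .  .  .  .  . 12  .  .  .  .  .  .  .  .  .  .  .  .  .  .
206   .  .  .  .  .  .  .  .  .  .  .  .  .  .  .  .  .  .  .  .  .  .  .  .  .  .  .  .
207   .  .  .  .  .  .  .  .  .  .  .  .  .  .  .  .  .  .  .  .  .  .  .  .  .  .  .  .
0.085 -15 foot u/l [289.3 201.8] [286.8 189.2] mouth [289.6 191.4] [286.3 175.3]
0.085 0 foot u/l [290.3 205.3] [287.8 194.9] mouth [289.5 189.7] [286.4 177. ]
0.085 15 foot u/l [291.1 207.4] [288.9 199.9] mouth [289.3 187.7] [286.6 179. ]
```

The cup lifted upright, foot bottom at row 204.7 against 205.3 predicted. Carrying it to the tray.

Emit:
step_arm(
  plan=[
    [[0,0,25,0,20],[0,0,55,0,20],[-1,15,80,0,20],[-2,40,95,0.05,20],[-3,70,95,0.12,20],[-5,105,95,0.2,20],[-7,140,95,0.3,20],[-8,175,95,0.4,20]],
  ],
)

```text
time: 29.45
tool_pos: [0.4868, 0.1023, 0.2109]
ee_rot: [3.141, -0.001, 0.196]
wrist_force: [0.9, -0.3, -1.1]
width: 0.0661
```

Emit:
step_arm(
  plan=[
    [[-1,35,0,0.05,20],[-2,70,0,0.1,20],[-3,105,0,0.1,20],[-4,140,0,0.1,20],[-5,175,0,0.1,20],[-6,205,0,0.1,20],[-7,230,-5,0.1,20],[-7,240,-20,0.1,20]],
  ],
)

```text
time: 30.12
tool_pos: [0.4805, 0.3451, 0.1926]
ee_rot: [-3.139, -0.005, 0.295]
wrist_force: [0.2, -0.1, -0.6]
width: 0.066
```

```bash
python3 -c "
from dump import *
dump(d=(.956,.29),hs=(.085,),ths=(-10,0,10),rows=(-12,24))
s=snap('scene')
for v,n in ((snap('top'),'top'),(s,'scene')):
  hsv=cv2.cvtColor(v['frame'],cv2.COLOR_RGB2HSV); m=cv2.inRange(hsv,(100,90,40),(125,255,255))>0; c=w2px(v,(.482,.341,.01)).astype(int); w=m[c[1]-25:c[1]+26,c[0]-30:c[0]+31]; ys,xs=np.nonzero(w); print(n,c,xs.min()+c[0]-30,xs.max()+c[0]-30,ys.min()+c[1]-25,ys.max()+c[1]-25, px2w(v,((xs.min()+xs.max())/2+c[0]-30,(ys.min()+ys.max())/2+c[1]-25),.01).round(4))
"
```

```text
[0.48051872 0.34505785 0.19262   ] [ 0.16928478 -0.10504331 -0.55896102] 0.06599174058276663
col0 374
129   .  .  .  .  .  .  .  .  .  .  .  .  .  .  .  .  .  .  .  .  .  .  .  .  .  .  .  .
130   .  .  .  .  .  .  .  .  .  .  .  .  .  .  .  .  .  .  .  .  .  .  .  .  .  .  .  .
131   .  .  .  .  .  .  .  .  .  .  .  .  .  .  .  .  .  .  .  .  .  .  .  .  .  .  .  .
132   .  .  .  .  .  .  .  .  .  .  .  .  . 10 11 12 12 12 10  9  .  .  .  .  .  .  .  .
133   .  .  .  .  .  .  .  .  .  .  .  . 11 12 12 13 13 12 12 11 10  .  .  .  .  .  .  .
134   .  .  .  .  .  .  .  .  .  .  .  . 12 13 13 13 13 13 12 12 12  .  .  .  .  .  .  .
135   .  .  .  .  .  .  .  .  .  .  .  . 13 13 13 13 13 13 13 12 12 12  .  .  .  .  .  .
136   .  .  .  .  .  .  .  .  .  .  .  . 13 13 13 13 13 13 13 12 12 12 12 13  .  .  .  .
137   .  .  .  .  .  .  .  .  .  .  . 13 13 13 13 13 13 13 13 12 12 12 12 14  .  .  .  .
138   .  .  .  .  .  .  .  .  .  .  . 13 13 13 13 13 13 13 13 12 12 12 13 14 15  .  .  .
139   .  .  .  .  .  .  .  .  .  .  . 13 13 13 13 13 13 13 13 12 12 13 13 15 15  .  .  .
140   .  .  .  .  .
[... 1853 characters left out ...]
   .  .  .  .  .  .  .  .  .  .  .  .  .  .  .  .  .  .  .  .  .  .  .  .  .  .  .  .
162   .  .  .  .  .  .  .  .  .  .  .  .  .  .  .  .  .  .  .  .  .  .  .  .  .  .  .  .
163   .  .  .  .  .  .  .  .  .  .  .  .  .  .  .  .  .  .  .  .  .  .  .  .  .  .  .  .
164   .  .  .  .  .  .  .  .  .  .  .  .  .  .  .  .  .  .  .  .  .  .  .  .  .  .  .  .
0.085 -10 foot u/l [387.1 155.8] [377.  147.5] mouth [394.4 141.2] [381.2 130.8]
0.085 0 foot u/l [390.1 156.9] [379.5 150.3] mouth [394.7 140. ] [380.9 132. ]
0.085 10 foot u/l [393.2 157.3] [382.2 152.8] mouth [394.9 138.6] [380.8 133.4]
top [221 217] 206 241 198 236 [0.4839 0.3343 0.01  ]
scene [379 180] 362 398 170 193 [0.4884 0.3391 0.01  ]
```

Emit:
step_arm(
  plan=[
    [[1,-2,-30,0,20],[2,-4,-65,0,20],[2,-5,-100,0,20],[2,-5,-125,0,20],[2,-5,-138,0,20],[2,-5,-146,0,20],[2,-5,-149,0,20],[2,-5,-149,0,20]],
  ],
)

```text
time: 30.93
tool_pos: [0.4842, 0.3355, 0.045]
ee_rot: [3.141, -0.005, 0.291]
wrist_force: [-0.2, 0.5, 0.2]
width: 0.0662
```

Emit:
step_arm(
  plan=[
    [[0,0,-1,0,20],[0,0,-2,0,20],[0,0,-3,0,20],[0,0,-3,0,20]],
  ],
)

```text
time: 31.27
tool_pos: [0.4849, 0.3364, 0.0444]
ee_rot: [-3.142, -0.007, 0.291]
wrist_force: [-3.1, -3.6, 12.9]
width: 0.0659
```

Emit:
step_arm(
  plan=[
    [[0,0,2,0,20],[0,0,3,0,20],[0,0,3,0,100],[0,0,3,0,100],[0,0,3,0,100],[0,0,3,0,100],[0,0,3,0,100],[0,0,3,0,100]],
  ],
)

```text
time: 31.93
tool_pos: [0.4818, 0.3358, 0.0409]
ee_rot: [3.141, 0.001, 0.292]
wrist_force: [-0.1, 0.4, 0.6]
width: 0.0941
```

Emit:
step_arm(
  plan=[
    [[0,0,0,0,100],[0,0,5,0,100],[0,0,20,0,100],[0,0,45,0,100],[0,0,80,0,100],[0,0,120,0,100],[0,0,150,0,100],[0,0,150,0,100]],
  ],
)

```text
time: 32.6
tool_pos: [0.4855, 0.3378, 0.2012]
ee_rot: [-3.138, -0.016, 0.292]
wrist_force: [1.6, -0.2, 1.2]
width: 0.0939
```

```bash
python3 -c "
from dump import *
o=robot.get_obs(); print(o['tool_pos'],o['width'],o['joint_positions'].round(2))
s=snap('scene'); f=s['frame']; hsv=cv2.cvtColor(f,cv2.COLOR_RGB2HSV); m=cv2.inRange(hsv,(3,125,50),(15,255,255))>0
c=w2px(s,(.484,.337,.04)).astype(int); print(c)
for r in range(c[1]-18,c[1]+18): print(r,''.join('#' if m[r,k] else ('b' if 100<hsv[r,k,0]<125 and hsv[r,k,1]>90 else '.') for k in range(c[0]-24,c[0]+24)))
al=np.linspace(0,6.28,60); ring=lambda z,r:np.array([w2px(s,(.484+r*np.cos(a),.337+r*np.sin(a),z)) for a in al])
for z,r in((.005,.028),(.09,.0345)): R=ring(z,r); print(R.min(0).round(1),R.max(0).round(1))
"
```

```text
[0.48548538 0.33784423 0.20124122] 0.09391810629195912 [ 0.51  0.17  1.29 -0.    1.67  1.79]
[379 175]
157 ................................................
158 ................................................
159 ................................................
160 ................................................
161 ................................................
162 ................................................
163 ......................##########................
164 ....................#############...............
165 ....................###############.............
166 ...................################.............
167 ...................#################............
168 ...................#################............
169 ....................################............
170 ....................################............
171 ....................################............
172 ....................###############.............
173 ....................##############..............
174 ...............bbb..##############..............
175 ..............bbbb..#############......
[... 264 characters left out ...]
bbbb......
181 ........bbbbbbbbb...###########...bbbbbbbbbb....
182 .........bbbbbbbb...###########...bbbbbbbbbb....
183 ...........bbbbb....##########...bbbbbbbbbb.....
184 .....................#########...bbbbbbbbb......
185 ......................#######....bbbbbbb........
186 ..........................#.....bbbbbbb.........
187 ...............................bbbbbb...........
188 .............................bbbbbbb............
189 .........................bbbbbbbbb..............
190 ........................bbbbbbbbb...............
191 ........................bbbbbbbb................
192 ........................bbbbbb..................
[372.3 177.5] [385.5 186.4]
[373.1 161.2] [390. 172.]
```

The cup stands upright and free on the tray; its mask agrees with the upright prediction within 1–2 px. Now the button, with fingers shut.

Emit:
step_arm(
  plan=[
    [[4,-20,5,0,60],[12,-56,5,0,30],[20,-94,5,0,0],[28,-132,5,0,0],[36,-170,5,0,0],[44,-208,5,0,0],[52,-246,5,0,0],[60,-284,5,0,0]],
  ],
)

```text
time: 33.32
tool_pos: [0.5414, 0.0501, 0.1949]
ee_rot: [-3.141, 0.002, 0.292]
wrist_force: [1.1, 0.4, -0.2]
width: 0.0439
```

Emit:
step_arm(
  plan=[
    [[8,-38,0,0,0],[16,-76,0,0,0],[24,-114,0,0,0],[31,-145,0,0,0],[35,-165,-10,0,0],[36,-172,-35,0,0],[36,-172,-65,0,0],[36,-172,-80,0,0]],
  ],
)

```text
time: 33.98
tool_pos: [0.5755, -0.1204, 0.111]
ee_rot: [-3.137, 0.007, 0.29]
wrist_force: [0.6, -0.7, -0.4]
width: 0.0003
```

```bash
python3 -c "
from h import *
o=robot.get_obs(); print(o['tool_pos'],o['wrist_force'],o['width'])"
```

```text
[ 0.57554201 -0.12040635  0.11100988] [ 0.57335469 -0.71585532 -0.3962139 ] 0.0003485647752800461
```

Emit:
step_arm(
  plan=[
    [[4,2,-4,0,0],[4,2,-8,0,0],[4,2,-12,0,0],[4,2,-15,0,0],[4,2,-18,0,0],[4,2,-18,0,0]],
  ],
)

```text
time: 34.48
tool_pos: [0.5824, -0.1179, 0.0988]
ee_rot: [3.141, -0.001, 0.292]
wrist_force: [0.2, 0.1, 0.2]
width: 0.0003
```

Emit:
step_arm(
  plan=[
    [[-2,0,-3,0,0],[-2,0,-6,0,0],[-2,0,-9,0,0],[-2,0,-12,0,0],[-2,0,-12,0,0],[-2,0,-12,0,0]],
  ],
)

```text
time: 34.98
tool_pos: [0.5812, -0.1182, 0.0884]
ee_rot: [3.14, -0.003, 0.292]
wrist_force: [-0.8, -0.1, 6.5]
width: 0.0004
```

Emit:
step_arm(
  plan=[
    [[0,0,-1,0,0],[0,0,-2,0,0],[0,0,-2,0,0],[0,0,-2,0,0],[0,0,-2,0,0],[0,0,-2,0,0],[0,0,-2,0,0],[0,0,-2,0,0]],
  ],
)

```text
time: 35.65
tool_pos: [0.5812, -0.1182, 0.0869]
ee_rot: [3.14, -0.003, 0.292]
wrist_force: [-1.5, 0.2, 8.5]
width: 0.0004
```

Emit:
step_arm(
  plan=[
    [[0,0,0,0,0],[0,0,0,0,0],[0,0,0,0,0],[0,0,0,0,0],[0,0,0,0,0],[0,0,0,0,0],[0,0,0,0,0],[0,0,0,0,0]],
  ],
)

```text
time: 36.32
tool_pos: [0.5812, -0.1182, 0.0869]
ee_rot: [3.14, -0.003, 0.292]
wrist_force: [-0.3, 0.3, 8.3]
width: 0.0001
```

```bash
python3 -c "
from h import *
o=robot.get_obs(); print(o['tool_pos'],o['wrist_force'],o['qvel'].round(4))
s=snap('scene'); f=s['frame']; hsv=cv2.cvtColor(f,cv2.COLOR_RGB2HSV)
c=w2px(s,(.580,-.118,.08)).astype(int); print(c, w2px(s,(.58,-.118,.097)).round(1),w2px(s,(.58,-.118,.087)).round(1))
fi=f.astype(int)
for r in range(c[1]-10,c[1]+14): print(r,''.join('R' if fi[r,k,0]-fi[r,k,1]>70 and fi[r,k,0]>110 else ('w' if fi[r,k].min()>130 else ('k' if fi[r,k].max()<80 else '.')) for k in range(c[0]-16,c[0]+18)))
m=cv2.inRange(hsv,(3,125,50),(15,255,255))>0; w=m[150:195,365:395]; ys,xs=np.nonzero(w); print('cup',xs.min()+365,xs.max()+365,ys.min()+150,ys.max()+150)
t=snap('top'); g=t['frame'].astype(int); q=w2px(t,(.616,.052,.07)).astype(int); print('hopper',q)
for r in range(q[1]-16,q[1]+14): print(r,' '.join('%3d'%(g[r,k,0]) for k in range(q[0]-14,q[0]+16)))
"
```

```text
[ 0.5811851  -0.11824258  0.08688968] [-0.25993169  0.32073119  8.2545573 ] [-0.0003  0.0011 -0.0015  0.0001 -0.0011  0.0002]
[286 218] [286. 215.] [286.1 216.9]
208 ......wwwwww........wwwwwwwwwwwwww
209 ....wwwwwwww........wwwwwwwwwwwwww
210 ...wwwwwwwww........wwwwwwwwwwwwww
211 ...wwwwwwwww........wwwwwwwwwwwwww
212 ...wwwwwwwww........wwwwwwwwwwwwww
213 ...wwwwwwwww.........wwwwwwwwwwwww
214 wwwwwwwwwwww..........wwwwwwwwwwww
215 wwwwwwwwwww.............wwwwwwwwww
216 wwwwwwwwww...........R...wwwwwwwww
217 wwwwwwwww...........RRR...wwwwwwww
218 wwwwwwwww...RR.....RRRR...wwwwwww.
219 wwwwwwww....RRR...RRRRR...wwwwww..
220 wwwwwwww..k..RRR..RRRR.k..wwwww...
221 .wwwwwww..k...RR...R...kk..wwww...
222 .wwwwww...kk..........kkk..wwww...
223 ..w.......kkkk......kkkk..wwww....
224 ..........kkkkkkkkkkkkkk..wwww....
225 ...........kkkkkkkkkkkk...wwww....
226 ...........kkkkkkkkkkk...wwwww....
227 .............kkkkkkkk....wwwww....
228 ................kkk....wwwwwww....
229 .....................wwwwwwwwww...
230 ...................wwwwwwwwwwww...
231 ................wwwwwwwwwwwwwww...
cu
[... 3054 characters left out ...]
 171 171 171 171 171 172 171 171 171 171 171 170 170 168 163 152 140 134 135 136
185 118 117 116 120 129 145 159 166 170 171 171 171 171 171 171 171 171 170 172 171 171 169 167 162 153 141 134 133 135 142
186 124 118 118 116 122 129 145 158 165 168 169 170 171 170 171 170 171 170 170 170 169 165 159 149 140 133 131 134 139 145
187 134 124 117 116 117 120 129 141 152 160 165 167 168 169 170 170 170 168 167 166 161 153 144 135 129 130 133 139 144 143
188 145 138 126 118 117 116 117 124 133 142 150 156 160 163 166 165 163 161 157 154 146 135 128 127 128 131 138 140 139 131
189 148 148 138 130 123 119 118 118 120 124 127 134 142 148 151 152 149 144 139 133 129 124 125 129 133 139 142 134 122 115
```

```bash
python3 -c "
from bench import robot
print(robot.close_job()); o=robot.get_obs(); print(o['time'],o['tool_pos'],o['wrist_force'])"
```

```text
the job is handed in; nothing more can be done
None
the job is handed in; nothing more can be done
```

The job is handed in at about 36 s on the robot's clock. My last checks all passed, but the system gave no verdict.

**What I did:**
- **Pour:** the arm can't tilt its tool, so I rolled the cup about the jaw axis against the hopper's near rim until the sweets ran out.
- **Righting the cup:** I rolled it back upright against the hopper and the mill's front edge. I then stood it on the mill's front strip, gripped it again and set it on the tray.
- **Button:** I pressed it with shut fingertips and was holding it half way down when I handed in.

**Last checks:**
- **Sweets:** all six were seen in the hopper after the pour. The final top-camera pixels still show three dark and three light spots there.
- **Cup:** it stands upright and free on the tray, with its outline within about 2 px of the predicted upright cup.
- **Button:** the fingertips are steady at 86.9 mm, about 10 mm of travel, with 8.3 N on the wrist. I held the button for over a second before handing in.

**What didn't go to plan:**
- The first tip stopped near 80° because the cup pivoted at its rim, not at the grasp point.
- One righting attempt changed nothing.
- While being righted on the mill, the cup slipped in the pads, so I let go and gripped it again.
- Several mask-based tilt estimates were wrong where the hopper or gripper hid the cup.
- I used up the 12 pictures, so the later checks are from pixel values only.
- I never measured the bystander objects again. I planned the moves to stay clear of them and noticed no contact.

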